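# Drive out the last old bushing and empty the catch cup

### The arm

A 6-joint arm with a two-finger parallel gripper is mounted at the origin on the work surface. World frame = base frame: x ahead of the robot, y to its left, z up, the work surface at z = 0. Lengths are in m, angles in rad, forces in N, time in s.
With the tool pointing down it reaches from about 0.3 to 0.775 m from the base axis. Payload 14.6 kg.
Tool frame: the origin (TCP) lies between the finger pads; the fingertips stand ahead of it and the grasp point (between the pads) lies 6 mm ahead of it (robot.tips_ahead is the y of the fingertips in the tool frame, in m); y points along the fingers, z is the direction in which the jaws open and shut, and the axes are right-handed (so a half turn about y gives the same grasp; the last joint's range is limited). The gripper opens to 94 mm and grips with 3 to 60 N. Pads are 16 mm wide; open, the fingers measure 119 mm over their backs; the gripper's body (75 mm by 177 mm) begins 78 mm behind the grasp point.
Start: joints at [1.08, 0.3, 1.521, -0, 1.321, -0.067], TCP at [0.226, 0.501, 0.21] pointing down, gripper open.
Joint ranges: [-3.03, 3.03], [-0.79, 2.21], [0.23, 2.52], [-1.04, 4.18], [0, 3.07], [-2.55, 2.55]. Speed limits (rad/s): [2.22, 2.22, 2.57, 3.14, 3.14, 3.14].

### API

Orientations are given as a unit quaternion [w, x, y, z].
In Python, from cell import robot gives the robot as it stands. The module is installed in compiled form; this text tells all that it offers.
- The arm moves only by the tool play_rows, never from a script. Its arguments are lists of equal length, an entry for each row: "gripper": the finger opening in mm, from 0 to 94; "offset": the shift along the tool's x, y, z in mm, a list of three; "turn": the turn, a rotation vector about the tool's x, y, z in rad, a list of three. In form: {"gripper": [gripper, ...], "offset": [[tx, ty, tz], ...], "turn": [[wx, wy, wz], ...]}. A call has 1 to 12 rows; each row shifts and turns the commanded pose from where the row before left it, along the tool's axes as they then stand; what a row does not reach is not made up. A row lasts 1/8 s, in which the tool goes at most 62.5 mm and 10.7 degrees, less where a joint would pass 70% of its speed; a pose out of reach is approached as far as the arm can. A call with a gripper value outside its range is refused whole. The fingers move at their own pace and stop on an object; the grip force is fixed at half the most. Time passes only in rows, so rows that do not move let the fingers close. It gives the time, the measured TCP pose, the force and the opening at its end, in the units of the state.
- robot.get_state(): the state, without advancing time (a new reading comes with each control period).
- robot.snapshot(name): name is "side" or "top" or "wrist"; returns the picture (384x512x3 uint8, red, green, blue); there is no depth.
- robot.camera_info(name): a dict with "fx", "fy", "cx", "cy" (pixels), "extrinsics" (4x4, takes a point from world to camera coordinates); the wrist camera has in their place "hand_eye" (4x4, takes a point from camera to tool coordinates, whose origin is the TCP and whose axes are the tool frame's). Camera axes: x right, y up, looking along -z (the intrinsics and any distortion apply to the point x, -y, -z); pixel columns grow to the right and rows downward; lengths in m; the calibration is good to about 2 mm. A picture is of the moment at which its call begins: read the wrist's pose just before it. camera_info takes no time and is no camera call.
- robot.finish_job(): hands the job in, once; it reports no verdict.
The state is a dict: "t": time; "qpos": joint angles; "qvel": joint speeds; "effort": joint torques, N m; "tool_pos": TCP position; "eef_rot": TCP orientation; "force": force on the tool from outside, world axes, zero at the start; "wrist_torque": the same for the moment, N m; "width": finger opening in m.
Only numpy, scipy, OpenCV 4.12 (cv2) and the standard library are available. Lean on these libraries where they do the work, as an engineer would, in place of code of your own. Each camera call takes 0.05 s, during which the arm holds its last target.

### The job

Pick up the steel drift rod and push the old bushing out of the clamped link's eye from the side away from the cup, so that it drops into the catch cup, then lay the drift back in the notches of its rest. Then take the cup by its tab, tip all four old bushings into the scrap tray, and stand the empty cup upright on the bench. Leave the tubes, the wood block and the hammer where they are.

Things in the scene. Friction and masses are not known exactly. Their poses are not given: they have to be found in the camera images.
- fixture: Fixed bench fixture with a steel link. Origin on the bench under the middle of the link's eye, z up. The eye is a level tube along y (-20 to +20 mm), 44 mm outside, 25 mm bore, its axis 115 mm up. Below it a plate 60 mm wide in x, y -18 to -2. The 24 mm high shank runs along +x to a boss at x = 145 on a post. Base plate 8 mm thick, x -40 to 150, y -62 to -2.
- bore_entry (a point): Centre of the eye's mouth on the side away from the cup, where the drift goes in; axes as the fixture: pushing goes along its +y.
- bore_exit (a point): Centre of the eye's mouth above the cup, 40 mm along +y from bore_entry; axes as the fixture.
- stuck: Steel bushing, solid, 24 mm diameter, 28 mm long, about 55 g, tight in the eye; origin at its centre, z along its axis. It starts half-way along the bore, pushed face 6 mm inside the entry mouth. It takes 5 to 12 N to push and falls once most of it is out; pushing the drift's end to 2 to 6 mm beyond the exit mouth drops it into the cup.
- old1: First of three old bushings, the same as the stuck one, standing on end in the cup at the start; origin at its centre, z along its axis.
- old2: Second old bushing, the same.
- old3: Third old bushing, the same.
- drift_c (a point): Middle of the drift, a plain steel rod 16 mm diameter, 180 mm long, 0.26 kg, alike at both ends; its length is this point's y axis.
- rest_seat (a point): Where the drift's middle lies in its fixed plywood rest, 48 mm above the bench; y along the lying rod. Two 12 mm thick supports at y = +40 and -40 mm have notches 20 mm wide at the bottom (40 mm up), flaring to 37 mm at the top (67 mm up). Between them only an 8 mm base (56 x 100 mm) lies below the rod.
- cup: Aluminium catch cup, loose, 0.2 kg, standing under the exit mouth; origin at the centre of its underside, z up. 60 mm high, outside diameter 72 mm at the foot flaring to 112 at the rim, wall 3, floor 4 mm. A flat upright tab stands at its rim on the +y side. Smooth: tipped by 100 to 110 degrees, everything slides out.
- cup_tab (a point): Grip point on the cup's tab, 61 mm from the cup's axis along its +y and 83 mm above its underside. The tab is 10 mm thick along y, 34 mm wide along x, and reaches from 45 to 105 mm above the underside. Axes as the cup.
- tray: Square grey scrap tray, fixed, 160 by 160 mm outside, 55 mm high, wall and floor 4 mm; origin at the centre of its underside, sides along its x and y.
- tube_a: Bystander: cut steel tube standing on end, 56 mm diameter, 140 mm high; origin at the centre of its underside.
- tube_b: Bystander: cut steel tube standing on end, 64 mm diameter, 110 mm high; origin at the centre of its underside.
- block: Bystander: wood block 85 by 130 mm (x by y), 38 mm high; origin at the centre of its underside.
- hammer: Bystander: hammer lying on the bench, about 240 mm long along its x axis (within 130 mm of the origin both ways), head at +x about 100 mm wide along y, under 40 mm high; origin near its middle on the bench.
- drift: The same drift rod; origin at its middle, length along y.
Things that resemble listed ones, but are neither listed nor needed, are in the scene too. Of the things like the drift, leave any that is blue; of the rest the larger one is meant.

How it is judged:
By the outcome, as a careful person would: the job done as asked, in the order asked, and still so for the second after the job is handed in, with the robot touching nothing.
It also fails if it takes over 72 s, if anything falls off the work surface, if the arm or the gripper's body presses on something with over 40 N, if the wrist force passes 120 N, or if a joint passes its speed limit or range.

## Working session

There is one attempt and no reset: what is moved stays moved. The work goes in short steps, Python scripts to look and compute and a tool call to move; the robot and the scene stay as the last step left them, time stands still between calls to the robot, and variables do not carry over. Pictures are saved under pics/ and viewed, and the job is handed in when it is done.

Besides the shell and the picture viewer there is one more tool, called after "Emit:" as a command line: name --argument value ..., lists and objects as JSON in quotes. play_rows: Moves the arm, as the interface text tells. Its arguments: {"type":"object","properties":{"gripper":{"type":"array","items":{"type":"number"}},"offset":{"type":"array","items":{"type":"array","items":{"type":"number"}}},"turn":{"type":"array","items":{"type":"array","items":{"type":"number"}}}},"required":["gripper","offset","turn"]}

```bash
mkdir -p pics; python3 - <<'E'
from cell import robot
import cv2
for n in ["side","top","wrist"]:
    s=robot.get_state(); im=robot.snapshot(n); cv2.imwrite(f"pics/{n}0.png",im[:,:,::-1])
    print(n,robot.camera_info(n))
print(s, robot.tips_ahead)
E
```

```text
side {'fx': 440.6393078619544, 'fy': 440.6393078619544, 'cx': 257.4702152492443, 'cy': 192.19073851974017, 'extrinsics': array([[-0.99173326, -0.12792814, -0.00997678,  0.54735576],
       [ 0.04953149, -0.45338528,  0.88993731, -0.09747665],
       [-0.11837135,  0.88208626,  0.45597373, -1.27018595],
       [ 0.        ,  0.        ,  0.        ,  1.        ]])}
top {'fx': 364.2034738319059, 'fy': 364.2034738319059, 'cx': 259.06851891589196, 'cy': 192.78941116630244, 'extrinsics': array([[-0.00541113, -0.99970965, -0.0234804 ,  0.08533941],
       [ 0.98738579, -0.00905713,  0.15807363, -0.56491722],
       [-0.1582404 , -0.02232886,  0.98714811, -1.11528626],
       [ 0.        ,  0.        ,  0.        ,  1.        ]])}
wrist {'fx': 334.4411513482079, 'fy': 334.4411513482079, 'cx': 255.38084478944927, 'cy': 192.71347800001854, 'hand_eye': array([[-1.20511044e-03, -9.73153578e-01, -2.30153559e-01,
        -6.70749590e-02],
       [-9.67359825e-04,  2.30154752e-01, -9.73153561e-01,
        -1.73641173e-01],
       [ 9.99998806e-01, -9.50116213e-04, -1.21875157e-03,
         1.27429587e-03],
       [ 0.00000000e+00,  0.00000000e+00,  0.00000000e+00,
         1.00000000e+00]])}
{'t': 0.1, 'qpos': array([ 1.08037714e+00,  3.00414282e-01,  1.52154516e+00, -2.16115519e-05,
        1.32069565e+00, -6.65970292e-02]), 'qvel': array([ 0.00070171, -0.00201456, -0.00205488, -0.00173807,  0.00186368,
       -0.00046457]), 'effort': array([ 1.09648445e-03, -5.32631385e+01, -3.53290021e+01,  7.09003396e-02,
        2.34001590e-02, -8.54559431e-06]), 'tool_pos': array([0.22607829, 0.50112157, 0.20933269]), 'eef_rot': array([-0.69092644,  0.69165282, -0.14881906,  0.14862676]), 'force': array([-0.35077669,  0.2923729 , -0.47606651]), 'wrist_torque': array([ 0.00585064,  0.01191409, -0.00667622]), 'width': 0.0936823035457012} 0.025
```

View pics/side0.png

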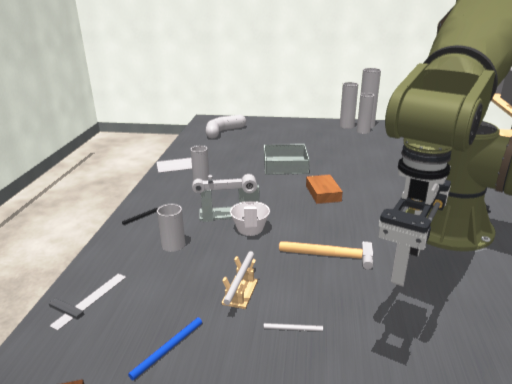

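View pics/top0.png

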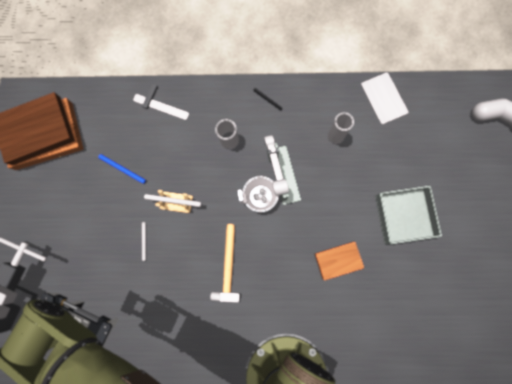

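View pics/wrist0.png

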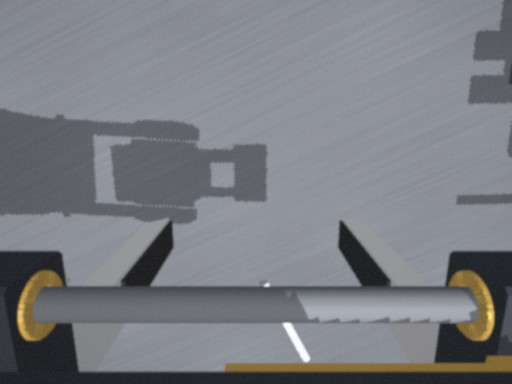

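Drift candidates in the top picture are the grey rod in the rest (172,201), the blue rod (122,168) and the small grey rod lying on the bench (143,241). By the description it is the one in the rest. I'll check that in a close crop.

```bash
python3 - <<'E'
import cv2
im=cv2.imread("pics/top0.png")
cv2.imwrite("pics/c1.png",cv2.resize(im[120:270,90:310],None,fx=3.6,fy=3.6,interpolation=cv2.INTER_CUBIC))
im=cv2.imread("pics/side0.png")
cv2.imwrite("pics/c2.png",cv2.resize(im[130:320,150:380],None,fx=3.1,fy=3.1,interpolation=cv2.INTER_CUBIC))
E
cat > h.py <<'E'
import numpy as np, cv2, json
from cell import robot
from scipy.spatial.transform import Rotation as R
def K(n):
    c=robot.camera_info(n); return c
def Rq(q): q=np.array(q); return R.from_quat([q[1],q[2],q[3],q[0]]).as_matrix()
def ext(n,s=None):
    c=robot.camera_info(n)
    if n!="wrist": return np.array(c["extrinsics"])
    T=np.eye(4); T[:3,:3]=Rq(s["eef_rot"]); T[:3,3]=s["tool_pos"]
    return np.linalg.inv(T@np.array(c["hand_eye"]))
def proj(n,P,E):
    c=robot.camera_info(n); P=np.atleast_2d(P)
    p=P@E[:3,:3].T+E[:3,3]
    return np.c_[c["cx"]+c["fx"]*p[:,0]/-p[:,2], c["cy"]-c["fy"]*p[:,1]/-p[:,2]]
def ray(n,uv,E):
    c=robot.camera_info(n)
    d=np.array([(uv[0]-c["cx"])/c["fx"],-(uv[1]-c["cy"])/c["fy"],-1.])
    Rm=E[:3,:3]; return -Rm.T@E[:3,3], Rm.T@d
def onz(n,uv,z,E):
    o,d=ray(n,uv,E); return o+d*(z-o[2])/d[2]
def tri(obs):
    A=np.zeros((3,3));b=np.zeros(3)
    for n,uv,E in obs:
        o,d=ray(n,uv,E); d=d/np.linalg.norm(d); M=np.eye(3)-np.outer(d,d); A+=M;b+=M@o
    return np.linalg.solve(A,b)
def snap(n,name,f=1):
    s=robot.get_state(); im=robot.snapshot(n)[:,:,::-1].copy()
    cv2.imwrite(f"pics/{name}.png",im)
    json.dump({k:np.array(v).tolist() for k,v in s.items()},open(f"pics/{name}.json","w"))
    return s,im
E
python3 - <<'E'
from h import *
s=robot.get_state(); print(np.round(Rq(s["eef_rot"]),3), s["tool_pos"])
E=ext("top"); S=ext("side")
print(-E[:3,:3].T@E[:3,3],-S[:3,:3].T@S[:3,3])
for n,uv,z in [("driftA",(147,198),.056),("driftB",(200,204),.056),("cup",(261,194),.06),("tray",(410,215),.055),("eyetop",(281,188),.137),("boss",(270,142),.12),("tube1",(227,128),.14),("tube2",(343,121),.12),("block",(340,261),.038),("ham",(228,262),.02),("hamh",(226,297),.03)]:
    print(n,np.round(onz("top",uv,z,E),3))
E
```

```text
[[ 0.912 -0.     0.411]
 [-0.411 -0.001  0.912]
 [-0.    -1.    -0.001]] [0.22606903 0.50116742 0.20940189]
[0.38176967 0.05529504 1.19225505] [0.39730546 1.1462413  0.67138039]
driftA [0.55  0.437 0.056]
driftB [0.53  0.268 0.056]
cup [0.559 0.075 0.06 ]
tray [ 0.49  -0.387  0.055]
eyetop [0.565 0.015 0.137]
boss [0.71  0.045 0.12 ]
tube1 [0.749 0.175 0.14 ]
tube2 [ 0.774 -0.179  0.12 ]
block [ 0.35  -0.168  0.038]
ham [0.348 0.182 0.02 ]
hamh [0.242 0.186 0.03 ]
```

View pics/c1.png

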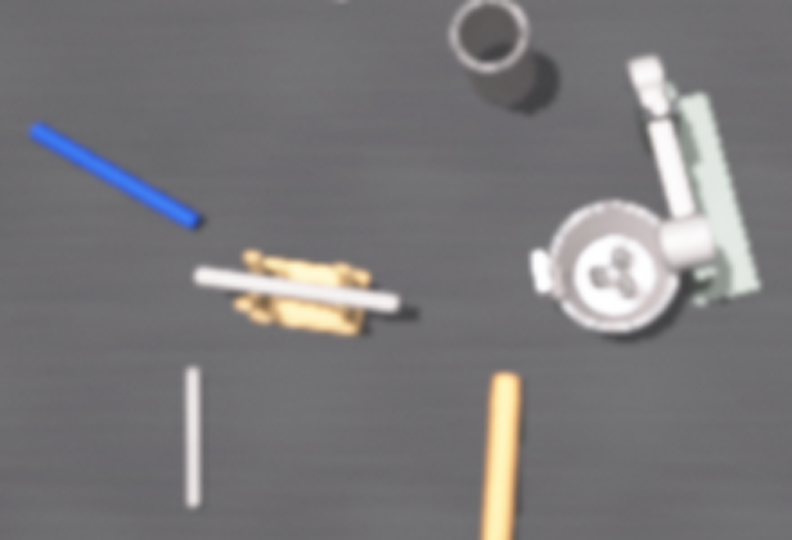

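View pics/c2.png

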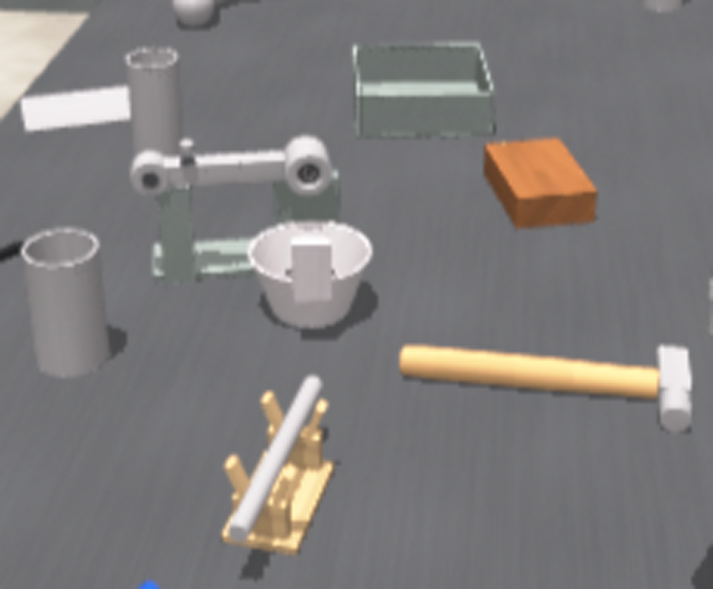

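The top crop shows the grey rod (larger, in the plywood rest), with ends at about (144,196) and (201,204). The other candidates are the blue rod and a thinner, shorter grey rod lying loose. The rod in the rest is the drift. Next I move above it.

Emit:
play_rows --gripper '[94,94,94,94,94,94,94]' --offset '[[0,0,0],[0,0,0],[0,0,0],[0,0,0],[0,0,0],[0,0,0],[0,0,0]]' --turn '[[0,0.18,0],[0,0.18,0],[0,0.18,0],[0,0.18,0],[0,0.18,0],[0,0.18,0],[0,0.18,0]]'

```text
t: 1.02
tool_pos: [0.2261, 0.5012, 0.2096]
eef_rot: [-0.469, 0.47, -0.529, 0.529]
force: [-0.3, -0.7, -0.5]
width: 0.0941
```

Emit:
play_rows --gripper '[94,94,94,94,94,94,94,94]' --offset '[[15,0,45],[15,0,45],[15,0,45],[15,0,45],[15,0,45],[15,0,45],[15,0,45],[6,0,15]]' --turn '[[0,0,0],[0,0,0],[0,0,0],[0,0,0],[0,0,0],[0,0,0],[0,0,0],[0,0,0]]'

```text
t: 2.02
tool_pos: [0.5432, 0.3524, 0.2091]
eef_rot: [0.47, -0.471, 0.528, -0.528]
force: [-1.5, 0.3, 0.3]
width: 0.0938
```

```bash
python3 - <<'E'
from h import *
s,im=snap("wrist","w1"); print(s["t"],s["tool_pos"],Rq(s["eef_rot"]).round(3),s["qpos"].round(3))
E
```

```text
2.025 [0.54319421 0.35236083 0.20905865] [[-0.115 -0.001  0.993]
 [-0.993 -0.001 -0.115]
 [ 0.001 -1.    -0.001]] [ 0.519  0.523  1.212 -0.     1.408  0.634]
```

View pics/w1.png

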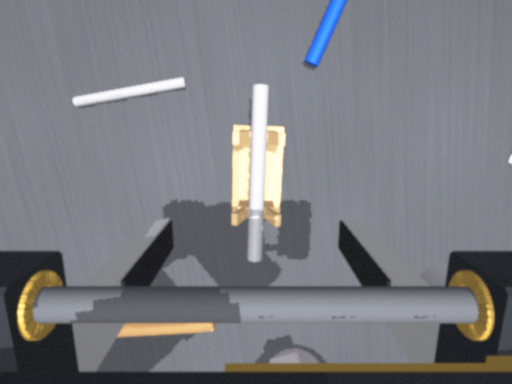

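The rod runs from (260,86) to (255,261), nearly centred, with the rest around it. I'll measure it with sub-pixel edges.

```bash
cat >> h.py <<'E'
def load(n,name):
    s=json.load(open(f"pics/{name}.json")); return cv2.imread(f"pics/{name}.png"), ext(n,s), s
E
python3 - <<'E'
from h import *
im,E,s=load("wrist","w1")
hsv=cv2.cvtColor(im,cv2.COLOR_BGR2HSV)
m=((hsv[...,1]<50)&(hsv[...,2]>140)).astype(np.uint8)
m[:, :225]=0;m[:,290:]=0;m[275:]=0;m[:80]=0
for r in range(84,264,8):
    c=np.where(m[r])[0]; print(r,c.min() if len(c) else None,c.max() if len(c) else None,len(c), end=' | ')
for a in [(260.5,85.5),(255.2,261)]:
    print(onz("wrist",a,.048,E), onz("wrist",a,.04,E))
cv2.imwrite("pics/w1c.png",cv2.resize(im[70:275,200:320],None,fx=2.9,fy=2.9,interpolation=cv2.INTER_CUBIC))
E
```

```text
84 225 289 65 | 92 225 288 62 | 100 225 289 61 | 108 225 289 61 | 116 225 289 61 | 124 225 289 60 | 132 225 289 36 | 140 225 289 37 | 148 225 289 32 | 156 225 289 59 | 164 225 289 54 | 172 225 289 56 | 180 225 289 56 | 188 225 286 58 | 196 225 289 58 | 204 248 278 21 | 212 249 263 15 | 220 249 266 15 | 228 249 275 26 | 236 248 274 22 | 244 248 261 14 | 252 248 275 17 | 260 249 289 23 | [0.55850494 0.44535504 0.048     ] [0.55869239 0.44596723 0.04      ]
[0.53287106 0.26603187 0.048     ] [0.53244572 0.2623573  0.04      ]
```

View pics/w1c.png

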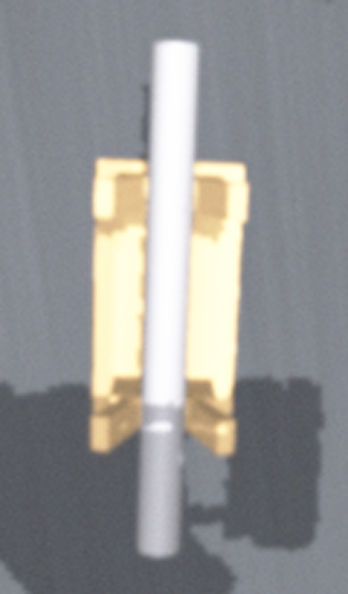

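Emit:
play_rows --gripper '[50,50,50,50,50,50,0,0,0,0]' --offset '[[-3.6,0,2],[0,40,0],[0,40,0],[0,40,0],[0,25,0],[0,10,0],[0,0,0],[0,0,0],[0,0,0],[0,0,0]]' --turn '[[0,0.026,0],[0,0,0],[0,0,0],[0,0,0],[0,0,0],[0,0,0],[0,0,0],[0,0,0],[0,0,0],[0,0,0]]'

```text
t: 3.32
tool_pos: [0.5445, 0.3573, 0.0557]
eef_rot: [-0.465, 0.463, -0.533, 0.534]
force: [3.1, -1.3, 4.6]
width: 0.0132
```

```bash
python3 - <<'E'
from h import *
s,im=snap("wrist","w2"); print(s["t"],s["tool_pos"],Rq(s["eef_rot"]).round(3),s["width"],s["qpos"].round(3))
E
```

```text
3.325 [0.54446452 0.35733129 0.05567646] [[-0.139  0.002  0.99 ]
 [-0.99   0.001 -0.139]
 [-0.001 -1.     0.001]] 0.01320329831938009 [ 0.525  0.673  1.347 -0.     1.12   0.664]
```

View pics/w2.png

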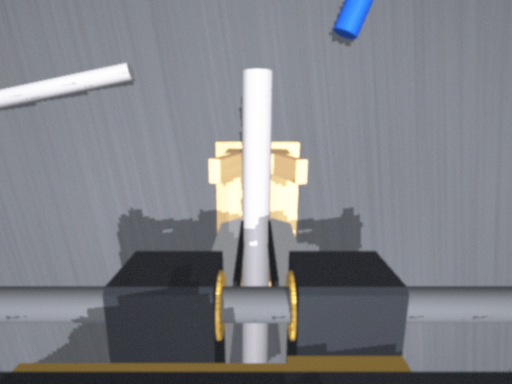

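Emit:
play_rows --gripper '[0,0,0]' --offset '[[0,-10,0],[0,-10,0],[0,0,0]]' --turn '[[0,0,0],[0,0,0],[0,0,0]]'

```text
t: 3.75
tool_pos: [0.5443, 0.3574, 0.076]
eef_rot: [-0.465, 0.464, -0.533, 0.534]
force: [0.1, -0.3, -2.3]
width: 0.0121
```

```bash
python3 - <<'E'
from h import *
s,im=snap("wrist","w3"); print(s["t"],s["tool_pos"],s["force"],s["wrist_torque"],s["width"])
s,im2=snap("side","s3"); cv2.imwrite("pics/s3c.png",cv2.resize(im2[180:330,160:360],None,fx=3.5,fy=3.5))
E
```

```text
3.75 [0.54426442 0.35743107 0.07599872] [ 0.09201296 -0.29175748 -2.33148638] [-0.04174291  0.05543897  0.03615888] 0.01214596028152413
```

View pics/w3.png

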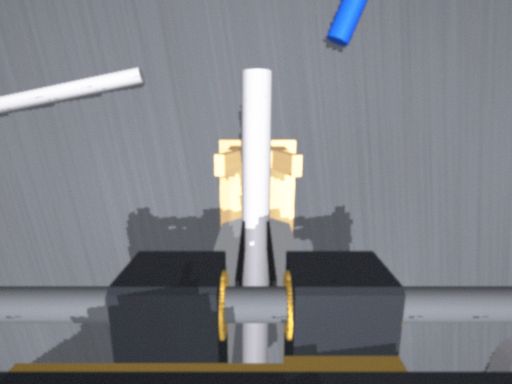

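View pics/s3c.png

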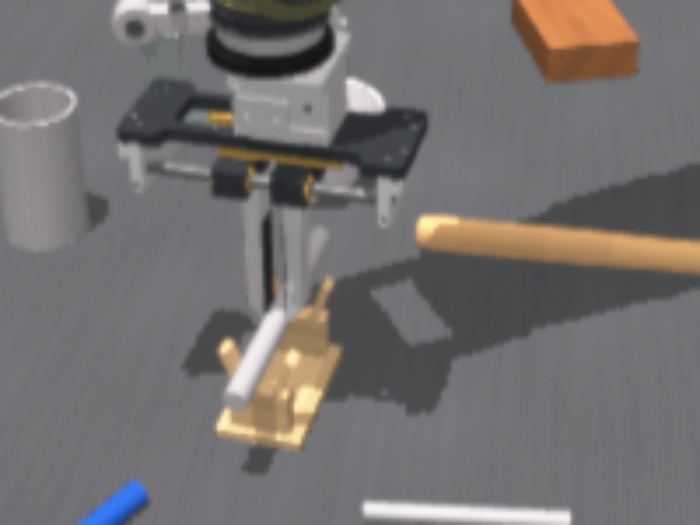

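The drift lifted level and came along; the top end stayed at row 70 in the image. I carry it high over to the entry side of the fixture.

Emit:
play_rows --gripper '[0,0,0,0,0,0,0,0,0,0,0,0]' --offset '[[0,-50,0],[0,-50,0],[0,-50,0],[40,0,-5],[55,0,-5],[55,0,-6],[55,0,-6],[55,0,-6],[55,0,-6],[55,0,-5],[50,0,-5],[40,0,-5]]' --turn '[[0,0,0],[0,-0.115,0],[0,-0.115,0],[0,-0.115,0],[0,0,0],[0,0,0],[0,0,0],[0,0,0],[0,0,0],[0,0,0],[0,0,0],[0,0,0]]'

```text
t: 5.35
tool_pos: [0.5852, -0.1052, 0.2244]
eef_rot: [-0.548, 0.549, -0.446, 0.446]
force: [0.8, 0.5, -1.9]
width: 0.012
```

```bash
python3 - <<'E'
from h import *
s,im=snap("wrist","w4"); print(s["t"],s["tool_pos"],Rq(s["eef_rot"]).round(3),s["force"],s["wrist_torque"],s["width"],s["qpos"].round(3))
cv2.imwrite("pics/w4b.png",cv2.resize(im,None,fx=1.5,fy=1.5,interpolation=cv2.INTER_CUBIC))
E
```

```text
5.35 [ 0.58521243 -0.10520299  0.22439624] [[ 0.204 -0.001  0.979]
 [-0.979  0.     0.204]
 [-0.    -1.    -0.001]] [ 0.80168316  0.52349179 -1.87508553] [-0.07650942  0.03149274 -0.01450795] 0.012021986175450933 [-0.239  0.39   1.366 -0.     1.386 -0.445]
```

View pics/w4b.png

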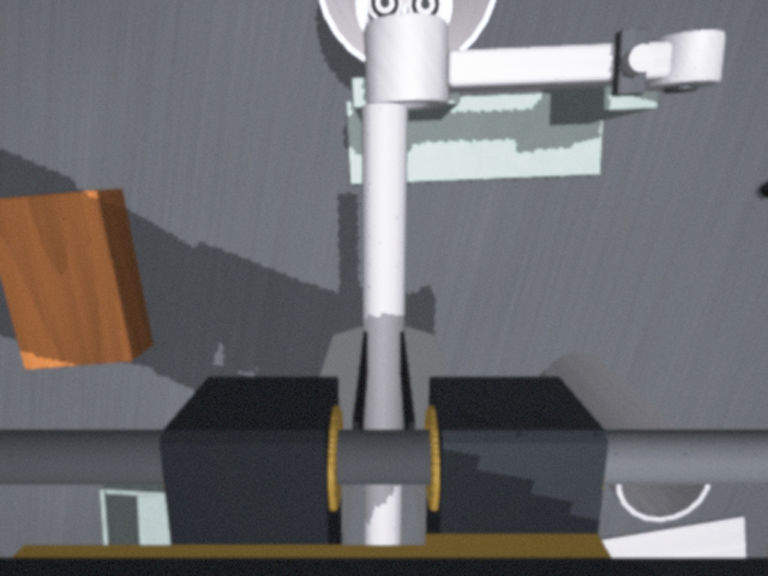

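The rod points at the eye, whose near mouth is around (405,103) in the 1.5x image. The base plate's front edge runs from (351,184) to (600,174). I'll fit the fixture pose from these.

```bash
python3 - <<'E'
from h import *
from scipy.optimize import least_squares
im,E,s=load("wrist","w4")
A=onz("wrist",(351/1.5,184/1.5),.008,E);B=onz("wrist",(600/1.5,174.5/1.5),.008,E)
print(A,B,np.linalg.norm(A-B), np.degrees(np.arctan2(*(B-A)[[1,0]])))
cv2.imwrite("pics/w4c.png",cv2.resize(im[0:130,205:495],None,fx=2.75,fy=2.75,interpolation=cv2.INTER_CUBIC))
E
```

```text
[ 0.54972013 -0.05324673  0.008     ] [ 0.73313468 -0.00765132  0.008     ] 0.18899693113447563 13.960297062406974
```

View pics/w4c.png

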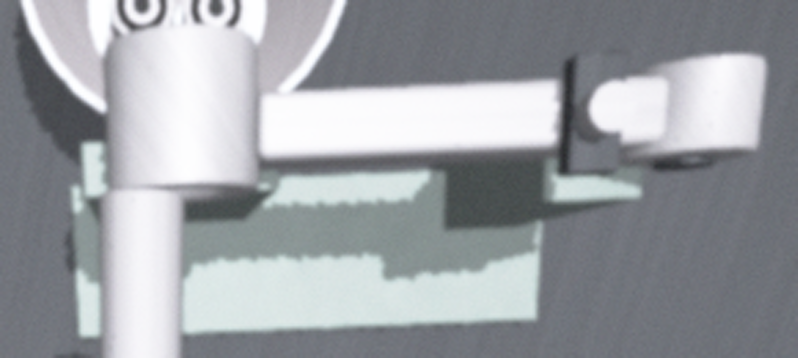

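```bash
cat >> h.py <<'E'
def F(p):
    T=np.eye(4);c,s=np.cos(p[2]),np.sin(p[2]);T[:2,:2]=[[c,-s],[s,c]];T[:2,3]=p[:2];return T
def tf(T,P): P=np.atleast_2d(P); return P@T[:3,:3].T+T[:3,3]
def cyl(r,h,n=48,axis='y',c=(0,0,0)):
    a=np.linspace(0,2*np.pi,n,endpoint=False)
    o=[]
    for y in np.linspace(-h,h,9):
        o.append(np.c_[r*np.cos(a)+c[0],np.full(n,y)+c[1],r*np.sin(a)+c[2]])
    return np.concatenate(o)
E
python3 - <<'E'
from h import *
from scipy.optimize import least_squares
im,E,s=load("wrist","w4")
T=ext("top");S=ext("side")
def eye_lr(p,row):
    uv=proj("wrist",tf(F(p),cyl(.022,.02,c=(0,0,.115))),E)
    h=cv2.convexHull(uv.astype(np.float32))[:,0]
    xs=[]
    for a,b in zip(h,np.roll(h,-1,0)):
        if (a[1]-row)*(b[1]-row)<0: xs.append(a[0]+(b[0]-a[0])*(row-a[1])/(b[1]-a[1]))
    return min(xs),max(xs)
def res(p,pr=False):
    uv=proj("wrist",tf(F(p),[[-.04,-.062,.008],[.15,-.062,.008]]),E)
    l,r=eye_lr(p,36.)
    v=np.r_[uv[0]-[233.4,122.2],uv[1]-[400.3,116],l-243.9,r-298.8]
    return v
so=least_squares(res,[.58,.02,.24]); print(so.x,np.degrees(so.x[2]),so.fun.round(2))
p=so.x
print("side exit",proj("side",tf(F(p),[[0,.02,.115]]),S),"top eye",proj("top",tf(F(p),[[0,0,.137],[.145,0,.13]]),T))
print("entry",tf(F(p),[[0,-.02,.115]]))
# rod in tool frame
Rm=Rq(s["eef_rot"]);t=np.array(s["tool_pos"])
for tx in (-90,-60,-40,-30):
    P=t+Rm@np.array([tx/1e3,.0077,0]); print(tx,proj("wrist",P,E).round(1))
g=im[...,2].astype(int)
for r in (75,90,110,130,150,180,205): print(r,g[r,230:286].tolist() if r in(130,) else '', [x for x in range(231,285) if abs(g[r,x+1]-g[r,x-1])>40])
E
```

```text
[0.57278345 0.01691426 0.24308818] 13.927927020001336 [-0.06  0.   -0.03 -0.07 -0.84  0.72]
side exit [[249.83411671 186.37783369]] top eye [[280.18968197 185.25960363]
 [267.87576009 139.96841268]]
entry [[ 0.57759748 -0.00249772  0.115     ]]
-90 [[255.   69.3]]
-60 [[255.  128.9]]
-40 [[254.9 166.1]]
-30 [[254.9 184. ]]
75  [231, 232, 234, 235, 236, 241, 242, 270, 271, 272]
90  [270]
110  [232, 233, 234, 240, 241]
130 [84, 78, 78, 80, 79, 75, 80, 84, 96, 108, 111, 120, 134, 158, 178, 194, 209, 218, 226, 230, 234, 237, 241, 244, 245, 246, 246, 246, 245, 244, 242, 239, 238, 237, 233, 229, 220, 214, 204, 183, 154, 126, 117, 113, 114, 114, 115, 118, 114, 115, 115, 113, 112, 115, 116, 114] [243, 269, 270]
150  [242, 243, 269, 270]
180  [242, 243, 268, 269]
205  [241, 242, 243, 268, 269, 270]
```

The fixture fit is good: origin (0.573, 0.017), yaw 13.9°, residuals under 1 px, and the side view agrees. I align in front of the mouth.

Emit:
play_rows --gripper '[0,0,0,0,0]' --offset '[[0,0,0],[0.5,0,17],[0,50,0],[0,51.7,0],[0,0,0]]' --turn '[[0,-0.038,0],[0,0,0],[0,0,0],[0,0,0],[0,0,0]]'

```text
t: 6.02
tool_pos: [0.6001, -0.099, 0.1196]
eef_rot: [-0.556, 0.558, -0.438, 0.433]
force: [0.2, 0.4, -2.0]
width: 0.0119
```

```bash
python3 - <<'E'
from h import *
s,im=snap("wrist","w5"); print(s["t"],s["tool_pos"],Rq(s["eef_rot"]).round(3),s["force"],s["width"])
cv2.imwrite("pics/w5c.png",cv2.resize(im[0:200,190:390],None,fx=3,fy=3,interpolation=cv2.INTER_CUBIC))
_,im=snap("side","s5"); cv2.imwrite("pics/s5c.png",cv2.resize(im[140:260,190:310],None,fx=5,fy=5,interpolation=cv2.INTER_CUBIC))
Rm=Rq(s["eef_rot"]);S=ext("side");W=ext("wrist",s)
P=s["tool_pos"]+Rm@np.array([-.09,.0077,0]);print("tip",P,proj("side",P,S),proj("wrist",P,W))
print(proj("wrist",[[0.5776,-.0025,.115]],W))
E
```

```text
6.025 [ 0.60009707 -0.09899021  0.11958631] [[ 0.242 -0.007  0.97 ]
 [-0.97   0.002  0.242]
 [-0.003 -1.    -0.007]] [ 0.15662822  0.37488949 -1.96500062] 0.011853789833479797
tip [ 0.57828731 -0.0116463   0.11219265] [[248.71673629 179.86834289]] [[254.90814945  69.3260691 ]]
[[257.98251224  49.38480161]]
```

View pics/w5c.png

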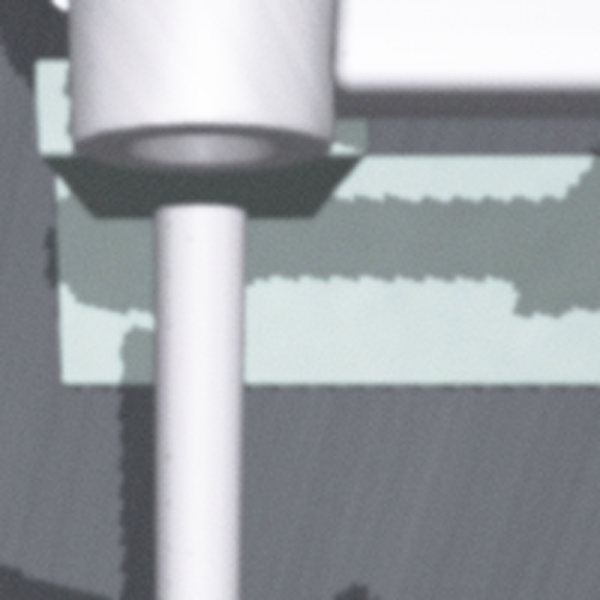

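View pics/s5c.png

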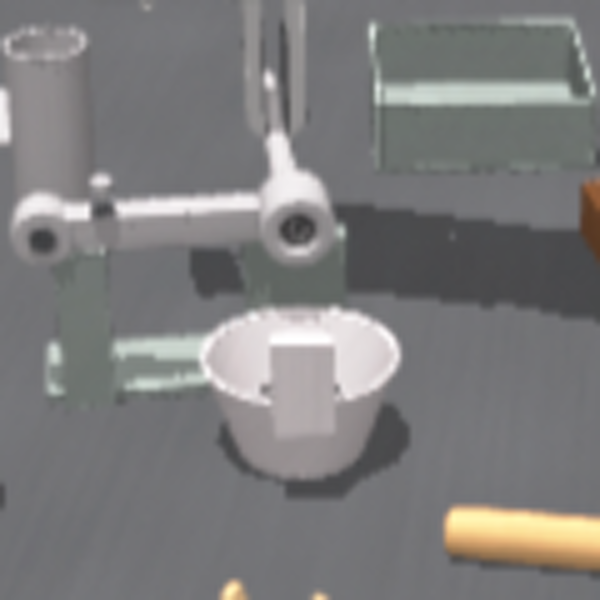

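Emit:
play_rows --gripper '[0,0]' --offset '[[0,0,0.5],[0,0,0]]' --turn '[[0,0,0],[0,0,0]]'

```text
t: 6.38
tool_pos: [0.6032, -0.0996, 0.1249]
eef_rot: [0.558, -0.557, 0.435, -0.436]
force: [-1.2, -0.4, -2.4]
width: 0.0122
```

```bash
python3 - <<'E'
from h import *
s=robot.get_state()
Rm=Rq(s["eef_rot"]);Ti=np.linalg.inv(F([.57278,.01691,.24309]))
print(s["tool_pos"],Rm.round(4),s["force"])
for x in(-.09,0): print(tf(Ti,s["tool_pos"]+Rm@np.array([x,.0077,.0005])))
E
```

```text
[ 0.6031796  -0.09958975  0.12485518] [[ 2.416e-01  2.400e-03  9.704e-01]
 [-9.704e-01 -5.000e-04  2.416e-01]
 [ 1.100e-03 -1.000e+00  2.200e-03]] [-1.16877447 -0.40877243 -2.42996838]
[[ 0.00189858 -0.03039988  0.11705731]]
[[ 0.0019812  -0.12039979  0.11715632]]
```

Emit:
play_rows --gripper '[0,0]' --offset '[[0,0,0],[0,0,0]]' --turn '[[0,0,0],[0,0,0]]'

```text
t: 6.62
tool_pos: [0.6026, -0.0995, 0.1234]
eef_rot: [0.557, -0.557, 0.435, -0.436]
force: [0.3, 0.4, -2.6]
width: 0.0118
```

```bash
cat > st.py <<'E'
from h import *
s=robot.get_state()
Rm=Rq(s["eef_rot"]);Ti=np.linalg.inv(F([.57278,.01691,.24309]))
print(s["t"],s["tool_pos"].round(4),np.round(s["force"],1),s["width"].round(4))
for x in(-.09,0): print(tf(Ti,s["tool_pos"]+Rm@np.array([x,.0077,.0005])).round(4))
E
python3 st.py
```

```text
Traceback (most recent call last):
  File "st.py", line 4, in <module>
    print(s["t"],s["tool_pos"].round(4),np.round(s["force"],1),s["width"].round(4))
                                                               ^^^^^^^^^^^^^^^^
AttributeError: 'float' object has no attribute 'round'
```

Emit:
play_rows --gripper '[0,0,0,0,0]' --offset '[[0,0,-1],[-5,0.5,0],[-5,0,0],[-4,0,0],[0,0,0]]' --turn '[[0,0,0],[0,0,0],[0,0,0],[0,0,0],[0,0,0]]'

```text
t: 7.25
tool_pos: [0.5982, -0.0858, 0.1227]
eef_rot: [-0.557, 0.557, -0.435, 0.435]
force: [0.6, -0.2, -3.1]
width: 0.0117
```

```bash
sed -i 's/s\["width"\].round(4)/s["width"]/' st.py; python3 st.py; python3 - <<'E'
from h import *
s,im=snap("wrist","w6")
cv2.imwrite("pics/w6c.png",cv2.resize(im[0:200,190:390],None,fx=3,fy=3,interpolation=cv2.INTER_CUBIC))
E
```

```text
7.25 [ 0.5982 -0.0858  0.1227] [ 0.6 -0.2 -3.1] 0.011718177069754839
[[ 0.0003 -0.0158  0.115 ]]
[[ 0.0004 -0.1058  0.115 ]]
```

View pics/w6c.png

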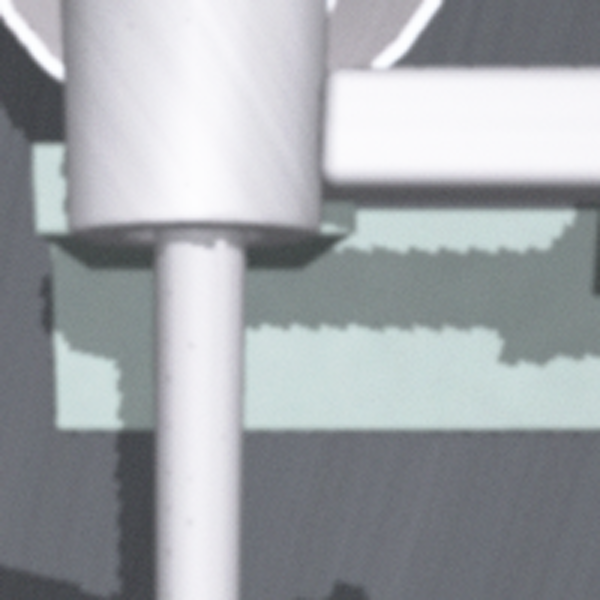

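The rod is inside the mouth and centred to within 1 mm. Now I push 40 mm.

Emit:
play_rows --gripper '[0,0,0,0,0,0,0,0,0,0,0]' --offset '[[-4,0,-0.5],[-4,0,0],[-4,0,0],[-4,0,0],[-4,0,0],[-4,0,0],[-4,0,0],[-4,0,0],[-4,0,0],[-4,0,0],[0,0,0]]' --turn '[[0,0,0],[0,0,0],[0,0,0],[0,0,0],[0,0,0],[0,0,0],[0,0,0],[0,0,0],[0,0,0],[0,0,0],[0,0,0]]'

```text
t: 8.68
tool_pos: [0.588, -0.0471, 0.1227]
eef_rot: [0.557, -0.557, 0.435, -0.435]
force: [-0.3, 0.0, -1.6]
width: 0.0123
```

```bash
python3 st.py; python3 - <<'E'
from h import *
s,im=snap("wrist","w7")
cv2.imwrite("pics/w7c.png",cv2.resize(im[0:200,156:356],None,fx=3,fy=3,interpolation=cv2.INTER_CUBIC))
_,im=snap("side","s7"); cv2.imwrite("pics/s7c.png",cv2.resize(im[140:260,190:310],None,fx=5,fy=5,interpolation=cv2.INTER_CUBIC))
E
```

```text
8.675 [ 0.588  -0.0471  0.1227] [-0.3  0.  -1.6] 0.012333303081741112
[[-0.0003  0.0242  0.115 ]]
[[-1.00e-04 -6.58e-02  1.15e-01]]
```

View pics/w7c.png

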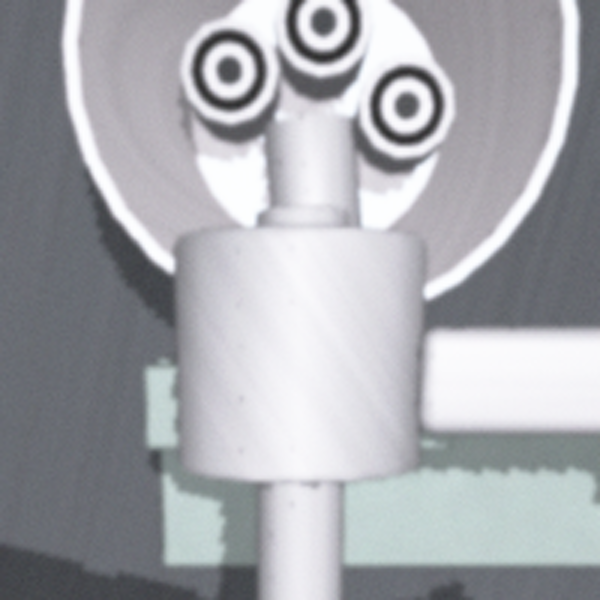

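View pics/s7c.png

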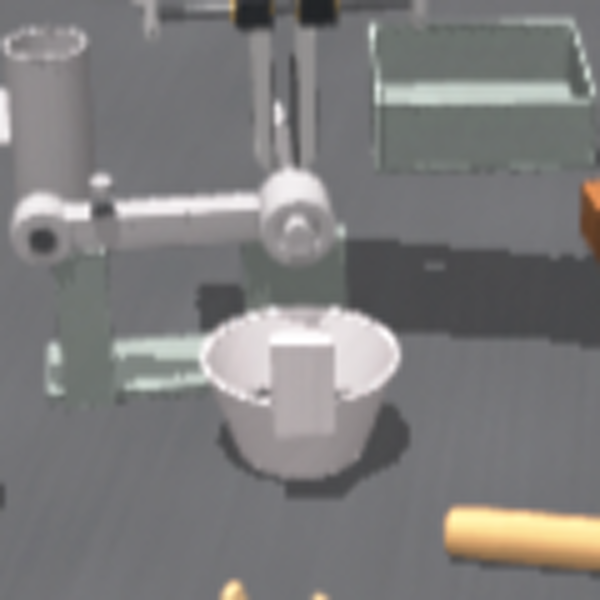

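The bushing dropped into the cup: it lies below the exit mouth near (313,165) in the crop, with three standing bushings beside it, and the rod tip is about 3–4 mm proud. I retract and lift.

Emit:
play_rows --gripper '[0,0,0,0,0,0,0,0,0,0,0,0]' --offset '[[10,0,0],[15,0,0],[20,0,0],[20,0,0],[5,-30,0],[0,-40,0],[0,-40,0],[0,0,0],[0,0,0],[0,0,0],[0,0,0],[0,0,0]]' --turn '[[0,0,0],[0,0,0],[0,0,0],[0,0,0],[0,0,0],[0,0,0],[0,0,0],[0,0.1,0],[0,0.15,0],[0,0.133,0],[0,0,0],[0,0,0]]'

```text
t: 10.28
tool_pos: [0.605, -0.1159, 0.2326]
eef_rot: [0.465, -0.465, 0.533, -0.533]
force: [0.0, -0.5, -1.5]
width: 0.012
```

```bash
python3 - <<'E'
from h import *
s,im=snap("wrist","w8"); Rm=Rq(s["eef_rot"])
print(s["t"],s["tool_pos"],Rm.round(4))
d=np.array([.5445,.3573,.0557])-s["tool_pos"]; print("tool delta",Rm.T@d*1e3)
a,b=[cv2.imread(f"pics/{n}.png")[40:220,215:300] for n in("w4","w8")]
cv2.imwrite("pics/w8c.png",cv2.resize(np.hstack([a,b]),None,fx=3.3,fy=3.3,interpolation=cv2.INTER_CUBIC))
E
```

```text
10.275 [ 0.60499928 -0.11594667  0.23256796] [[-1.360e-01 -1.000e-04  9.907e-01]
 [-9.907e-01 -0.000e+00 -1.360e-01]
 [ 0.000e+00 -1.000e+00 -1.000e-04]]
tool delta [-460.62322     176.86201501 -124.30176925]
```

View pics/w8c.png

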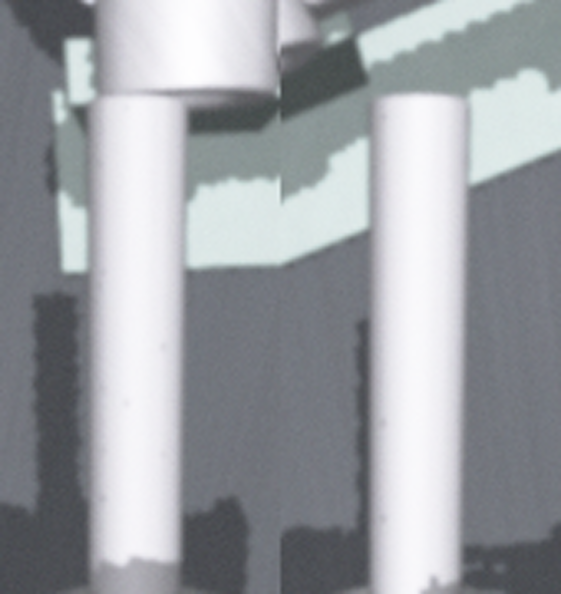

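No slip: the rod end sits in the same place in the tool view as before. I return it over the rest.

Emit:
play_rows --gripper '[0,0,0,0,0,0,0,0,0,0,0]' --offset '[[-30,0,-10],[-55,0,-15],[-55,0,-15],[-55,0,-15],[-55,0,-15],[-55,0,-15],[-55,0,-15],[-50,0,-13],[-30,0,-7],[-20.6,0,-4.3],[0,0,0]]' --turn '[[0,0,0],[0,0,0],[0,0,0],[0,0,0],[0,0,0],[0,0,0],[0,0,0],[0,0,0],[0,0,0],[0,0,0],[0,0,0]]'

```text
t: 11.7
tool_pos: [0.5456, 0.3586, 0.2323]
eef_rot: [0.464, -0.465, 0.533, -0.533]
force: [0.7, 0.1, -2.4]
width: 0.012
```

Emit:
play_rows --gripper '[0,0,0,0,0]' --offset '[[0,40,0],[0,40,0],[0,40,0],[0,20,0],[0,0,0]]' --turn '[[0,0,0],[0,0,0],[0,0,0],[0,0,0],[0,0,0]]'

```text
t: 12.32
tool_pos: [0.5457, 0.3572, 0.0921]
eef_rot: [0.463, -0.465, 0.534, -0.534]
force: [0.7, -0.6, -2.9]
width: 0.0122
```

```bash
python3 - <<'E'
from h import *
s,im=snap("wrist","w9"); Rm=Rq(s["eef_rot"])
print(s["t"],s["tool_pos"],Rm.round(4))
d=np.array([.5445,.3573,.0557])-s["tool_pos"]; print("tool delta",Rm.T@d*1e3)
cv2.imwrite("pics/w9c.png",cv2.resize(im[40:280,170:345],None,fx=2.5,fy=2.5,interpolation=cv2.INTER_CUBIC))
E
```

```text
12.325 [0.54571162 0.3572132  0.09208047] [[-1.391e-01 -1.400e-03  9.903e-01]
 [-9.903e-01 -9.000e-04 -1.391e-01]
 [ 1.100e-03 -1.000e+00 -1.200e-03]]
tool delta [ 0.04355978 36.38198719 -1.16766768]
```

View pics/w9c.png

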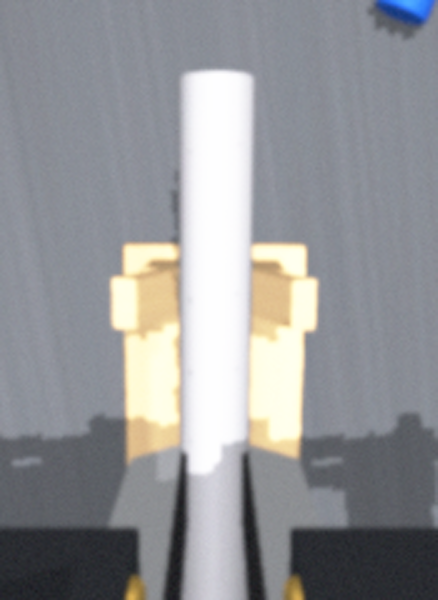

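Centred over the notches. I lower it, release and lift.

Emit:
play_rows --gripper '[0,0,0,0,0,40,40,40,40]' --offset '[[0,15,-0.5],[0,10,0],[0,7,0],[0,4,0],[0,0,0],[0,0,0],[0,0,0],[0,0,0],[0,0,0]]' --turn '[[0,0,0],[0,0,0],[0,0,0],[0,0,0],[0,0,0],[0,0,0],[0,0,0],[0,0,0],[0,0,0]]'

```text
t: 13.5
tool_pos: [0.5452, 0.3581, 0.0568]
eef_rot: [-0.464, 0.464, -0.533, 0.534]
force: [-0.4, -0.5, -0.5]
width: 0.0404
```

Emit:
play_rows --gripper '[40,40,40,40,40,40]' --offset '[[0,-15,0],[0,-30,0],[0,-50,0],[0,-50,0],[0,-30,0],[0,0,0]]' --turn '[[0,0,0],[0,0,0],[0,0,0],[0,0,0],[0,0,0],[0,0,0]]'

```text
t: 14.25
tool_pos: [0.5458, 0.3585, 0.2352]
eef_rot: [-0.466, 0.462, -0.533, 0.534]
force: [0.1, -0.5, -1.2]
width: 0.0398
```

```bash
python3 - <<'E'
from h import *
s,im=snap("wrist","w10"); Rm=Rq(s["eef_rot"])
print(s["t"],s["tool_pos"],s["qpos"].round(3))
a=cv2.resize(im,None,fx=1,fy=1)
_,im2=snap("side","s10")
cv2.imwrite("pics/w10c.png",np.hstack([cv2.resize(im[40:280,170:345],(350,480)),cv2.resize(im2[220:320,190:290],(448,480),interpolation=cv2.INTER_CUBIC)]))
E
```

```text
14.25 [0.54577259 0.35846504 0.23522264] [ 0.525  0.518  1.16  -0.     1.459  0.664]
```

View pics/w10c.png

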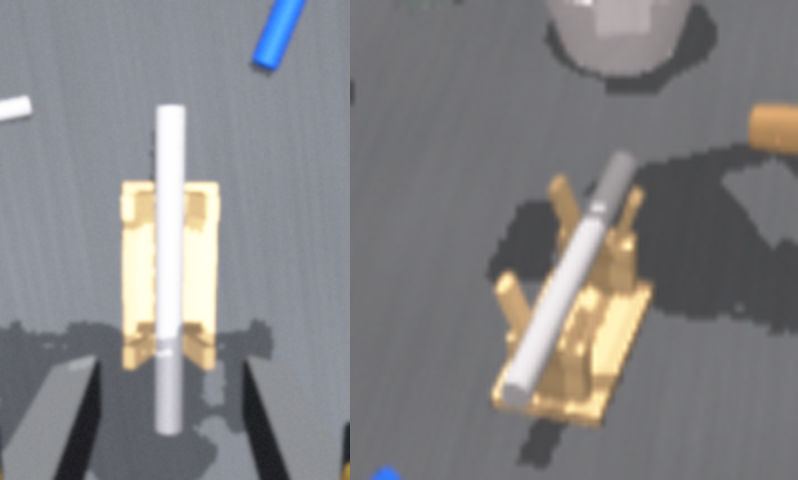

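The drift lies in both notches. Now I move above the cup's tab with the jaw turned.

Emit:
play_rows --gripper '[40,40,40,40,40,40,40]' --offset '[[0,0,0],[0,0,0],[0,0,0],[0,0,0],[0,0,0],[0,0,0],[0,0,0]]' --turn '[[0,0.17,0],[0,0.17,0],[0,0.17,0],[0,0.17,0],[0,0.17,0],[0,0.17,0],[0,0.17,0]]'

```text
t: 15.22
tool_pos: [0.5448, 0.3578, 0.2299]
eef_rot: [-0.082, 0.084, -0.702, 0.703]
force: [-0.7, -0.1, 0.0]
width: 0.0394
```

Emit:
play_rows --gripper '[40,40,40,40,40,40]' --offset '[[10,0,40],[15,0,55],[15,0,55],[10,0,45],[5,0,22],[0,0,0]]' --turn '[[0,0,0],[0,0,0],[0,0,0],[0,0,0],[0,0,0],[0,0,0]]'

```text
t: 15.98
tool_pos: [0.5435, 0.133, 0.2306]
eef_rot: [-0.084, 0.085, -0.702, 0.702]
force: [-0.4, 1.1, 0.4]
width: 0.0399
```

```bash
python3 - <<'E'
from h import *
s,im=snap("wrist","w11"); Rm=Rq(s["eef_rot"])
print(s["t"],s["tool_pos"],Rm.round(3),s["qpos"].round(3))
cv2.imwrite("pics/w11c.png",cv2.resize(im,None,fx=1.5,fy=1.5,interpolation=cv2.INTER_CUBIC))
E
```

```text
15.975 [0.54345716 0.13296078 0.230611  ] [[-0.971 -0.002  0.237]
 [-0.237 -0.    -0.971]
 [ 0.002 -1.    -0.   ]] [ 0.175  0.307  1.463 -0.     1.373  1.506]
```

View pics/w11c.png

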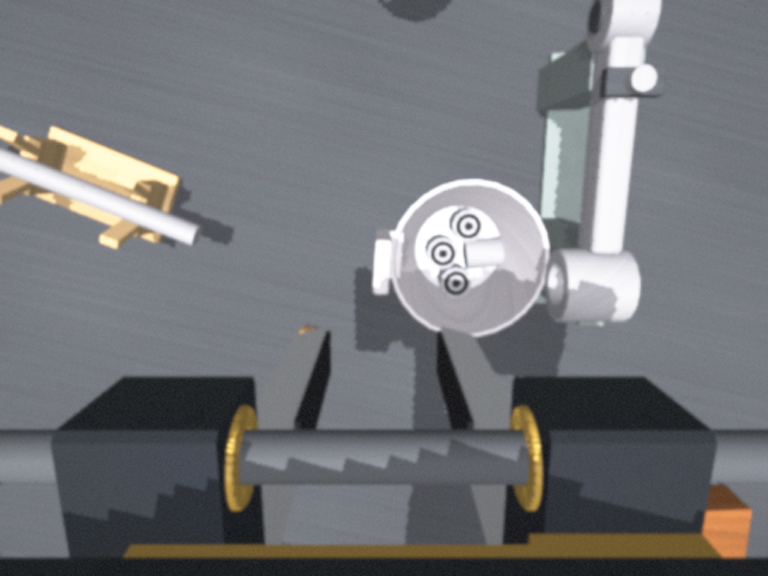

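The cup holds four bushings (three standing, one lying). The rim centre is about (472,257) and the tab about (382,262) in the 1.5x image. I zoom in for the tab edges.

```bash
python3 - <<'E'
from h import *
im,E,s=load("wrist","w11")
cv2.imwrite("pics/w11d.png",cv2.resize(im[110:235,235:375],None,fx=5,fy=4.8,interpolation=cv2.INTER_CUBIC))
c=onz("wrist",(314.7,171.7),.06,E); print(c)
# kin fit
D=[(1.08038,.3004,1.5215,.22607,.50117,.2094),(.519,.523,1.212,.54319,.35236,.20906),(.525,.673,1.347,.54446,.35733,.05568),(-.239,.39,1.366,.58521,-.1052,.2244),(.525,.518,1.16,.54577,.35847,.23522),(.175,.307,1.463,.54346,.13296,.23061)]
A=[];b=[];lat=[]
for q1,q2,q3,x,y,z in D:
    r=x*np.cos(q1)+y*np.sin(q1); lat.append(-x*np.sin(q1)+y*np.cos(q1))
    a=q2+q3
    A.append([1,0,np.sin(q2),np.sin(a),np.cos(a)]);b.append(r)
    A.append([0,1,np.cos(q2),np.cos(a),-np.sin(a)]);b.append(z)
x,res,rk,sv=np.linalg.lstsq(np.array(A),np.array(b),rcond=None)
print("lat",np.round(lat,4),"r0,z0,L1,L2a,L2b",x.round(4),"res",(np.array(A)@x-b).round(4))
E
```

```text
[0.56514961 0.07633999 0.06      ]
lat [0.0366 0.0365 0.0363 0.0363 0.0366 0.0363] r0,z0,L1,L2a,L2b [ 0.     -0.0456  0.4271  0.4468  0.0431] res [-0.0001  0.0002  0.0007 -0.0002 -0.0002 -0.0002  0.0002  0.0004 -0.0008
 -0.0004  0.0002  0.0002]
```

View pics/w11d.png

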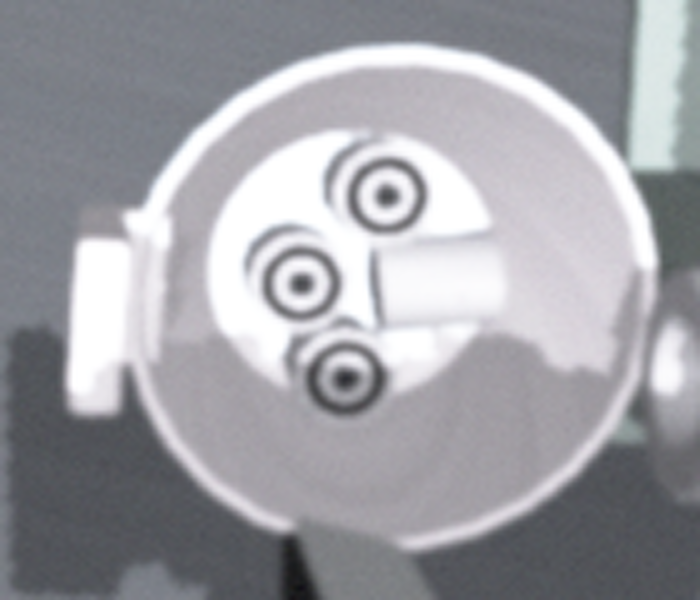

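```bash
python3 - <<'E'
from h import *
from scipy.optimize import least_squares
im,E,s=load("wrist","w11")
px=lambda x,y:(235+x/5-.4,110+y/4.8-.4)
obs=np.array([px(77,237),px(130,240),px(121,414),px(66,414)])
# tool z points -y: image right = -cup y ; image down=tool x = -cup x
mod=np.array([[.017,.066,.105],[.017,.056,.105],[-.017,.056,.105],[-.017,.066,.105]])
a=np.linspace(0,2*np.pi,720); rim=np.c_[.056*np.cos(a),.056*np.sin(a),a*0+.06]
def res(p,w=1):
    uv=proj("wrist",tf(F(p),mod),E); r=proj("wrist",tf(F(p),rim),E)
    return np.r_[(uv-obs).ravel(), r[:,0].max()-px(657,0)[0], r[:,1].min()-px(0,43)[1], r[:,1].max()-px(0,549)[1]]
so=least_squares(res,[.565,.076,.24]); p=so.x; print(p,np.degrees(p[2]),so.fun.round(2))
T=ext("top");S=ext("side")
print("grip pt",tf(F(p),[[0,.061,.083]]))
print("top tab",proj("top",tf(F(p),[[0,.061,.105],[0,0,.06]]),T),"side tab",proj("side",tf(F(p),[[0,.066,.075]]),S))
print("fixture frame cup",tf(np.linalg.inv(F([.57278,.01691,.24309])),[[p[0],p[1],0]]))
# tray from top
im=cv2.imread("pics/top0.png"); cv2.imwrite("pics/trayc.png",cv2.resize(im[170:290,300:460],None,fx=4.5,fy=4.5,interpolation=cv2.INTER_CUBIC))
E
```

```text
[0.56313099 0.07790238 0.18098745] 10.369817211335741 [-0.28 -0.05  0.23 -0.01 -0.31  0.42 -0.15 -0.21  0.58 -0.36  0.3 ]
grip pt [[0.55215093 0.13790604 0.083     ]]
top tab [[239.90811922 194.23769375]
 [260.02233642 192.8246061 ]] side tab [[250.5873843 217.7540594]]
fixture frame cup [[0.00531573 0.06152168 0.        ]]
```

View pics/trayc.png

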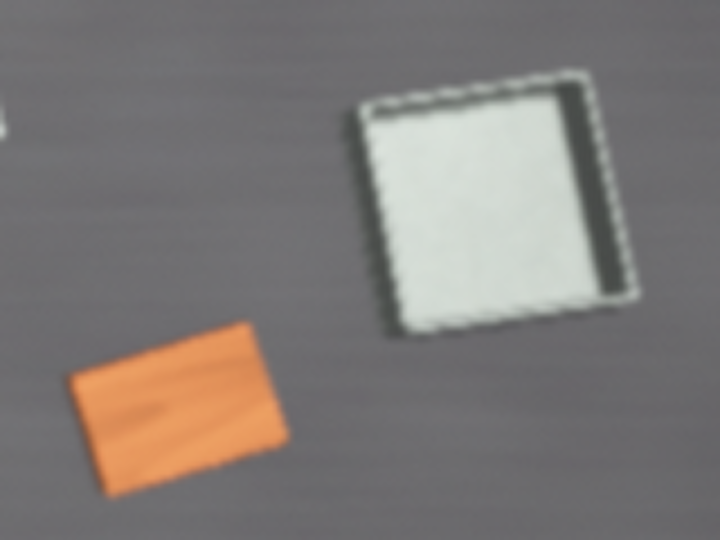

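Emit:
play_rows --gripper '[40,40,40,40,40]' --offset '[[0,0,0],[0,0,0],[0,0,0],[0,0,0],[0,0,0]]' --turn '[[0,0.0585,0],[0,0,-0.175],[0,0,-0.175],[0,0,0],[0,0,0]]'

```text
t: 16.65
tool_pos: [0.5436, 0.135, 0.2312]
eef_rot: [0.058, 0.186, -0.682, 0.705]
force: [-0.6, 0.2, -0.0]
width: 0.04
```

```bash
python3 - <<'E'
from h import *
s=robot.get_state(); Rm=Rq(s["eef_rot"]); q=s["qpos"]
print(s["t"],s["tool_pos"],Rm.round(4),q.round(4))
L=np.array([0,-.0456,.4271,.4468,.0431])
a=q[1]+q[2]; rv=L[0]+L[2]*np.sin(q[1])+L[3]*np.sin(a)+L[4]*np.cos(a); zv=L[1]+L[2]*np.cos(q[1])+L[3]*np.cos(a)-L[4]*np.sin(a)
x,y,z=s["tool_pos"]; r=x*np.cos(q[0])+y*np.sin(q[0])
phi=a+q[4]-np.pi; print("phi",phi,"dr",r-rv,"dz",z-zv, "Ltool~", (r-rv)/-np.sin(phi),(z-zv)/(1-np.cos(phi)))
# tray
px=lambda x,y:(300+x/4.5-.4,170+y/4.5-.4)
C=np.array([onz("top",px(*p),.055,ext("top")) for p in[(361,105),(587,72),(638,297),(405,332)]])
print(C.round(4),C.mean(0),[np.linalg.norm(C[i]-C[i-1]).round(4) for i in range(4)])
e=C[0]-C[3]; print(np.degrees(np.arctan2(e[1],e[0])))
E
```

```text
16.65 [0.54362828 0.13498028 0.23124524] [[-9.241e-01 -3.353e-01  1.832e-01]
 [-1.722e-01 -6.260e-02 -9.831e-01]
 [ 3.410e-01 -9.400e-01  1.000e-04]] [ 0.1789  0.5266  1.1922 -0.0019  1.7709  1.5654]
phi 0.34802662469279433 dr -0.09123838817870011 dz 0.01609253092135382 Ltool~ 0.26752720196552227 0.2684215701779639
[[ 0.5601 -0.298   0.055 ]
 [ 0.582  -0.4558  0.055 ]
 [ 0.4259 -0.4779  0.055 ]
 [ 0.4032 -0.3188  0.055 ]] [ 0.4927988  -0.38762432  0.055     ] [np.float64(0.1583), np.float64(0.1593), np.float64(0.1577), np.float64(0.1607)]
7.539253844453194
```

```bash
cat >> h.py <<'E'
L1,L2,OFF,LT,H=.4271,np.hypot(.4468,.0431),np.arctan2(.0431,.4468),.268,.2224
def ik(r,z,phi):  # TCP in arm plane; phi>0 tool points inward
    rw=r+LT*np.sin(phi); zw=z+LT*np.cos(phi)-H
    d=np.hypot(rw,zw); c=(d*d-L1**2-L2**2)/(2*L1*L2)
    if abs(c)>1: return None
    b=np.arccos(c)  # angle between links
    q3=b-OFF; q2=np.arctan2(rw,zw)-np.arctan2(L2*np.sin(b),L1+L2*np.cos(b))
    return np.round([q2,q3,np.pi+phi-q2-q3],3)
E
python3 - <<'E'
from h import *
print(ik(*( [.5436*np.cos(.1789)+.135*np.sin(.1789),.2312,.348])))
for deg in(0,10,20,30,40):
    f=np.radians(deg); G=np.array([.562,.088]); print(deg,"grasp",ik(G[0]+.006*np.sin(f),G[1]+.006*np.cos(f),f),"lift",ik(.57,.27,f))
    for z in(.15,.2):
      print("   pour",[ (b,ik(.627-.006,z,f-np.radians(b))) for b in(60,95,105,110)])
E
```

```text
[0.527 1.192 1.771]
0 grasp [0.45  1.602 1.09 ] lift [0.31  1.369 1.463]
   pour [(60, array([ 0.259,  2.114, -0.279])), (95, array([ 0.642,  2.183, -1.341])), (105, array([ 0.782,  2.127, -1.6  ])), (110, array([ 0.849,  2.088, -1.715]))]
   pour [(60, array([ 0.152,  2.086, -0.144])), (95, array([ 0.492,  2.207, -1.216])), (105, array([ 0.635,  2.166, -1.492])), (110, array([ 0.705,  2.133, -1.617]))]
10 grasp [0.55  1.459 1.307] lift [0.421 1.229 1.666]
   pour [(60, array([0.229, 2.027, 0.013])), (95, array([ 0.502,  2.206, -1.05 ])), (105, array([ 0.642,  2.183, -1.341])), (110, array([ 0.713,  2.159, -1.475]))]
   pour [(60, array([0.14 , 1.989, 0.14 ])), (95, array([ 0.356,  2.215, -0.913])), (105, array([ 0.492,  2.207, -1.216])), (110, array([ 0.564,  2.191, -1.358]))]
20 grasp [0.659 1.314 1.517] lift [0.536 1.091 1.864]
   pour [(60, array([0.236, 1.919, 0.288])), (95, array([ 0.379,  2.194, -0.741])), (105, array([ 0.502,  2.206, -1.05 ])), (110, array([ 0.57 ,  2.199, -1.199]))]
   pour [(60, array([0.161, 1.874, 0.408])), (95, array([ 0.246,  2.187, -0.6  ])), (105, array([ 0.356,  2.215, -0.913])), (110, array([ 0.422,  2.216, -1.067]))]
30 grasp [0.774 1.169 1.722] lift [0.652 0.956 2.057]
   pour [(60, array([0.273, 1.796, 0.548])), (95, array([ 0.289,  2.149, -0.431])), (105, array([ 0.379,  2.194, -0.741])), (110, array([ 0.437,  2.205, -0.897]))]
   pour [(60, array([0.21 , 1.746, 0.662])), (95, array([ 0.173,  2.127, -0.293])), (105, array([ 0.246,  2.187, -0.6  ])), (110, array([ 0.297,  2.205, -0.757]))]
40 grasp [0.893 1.025 1.922] lift [0.768 0.828 2.244]
   pour [(60, array([0.335, 1.662, 0.796])), (95, array([ 0.239,  2.073, -0.131])), (105, array([ 0.289,  2.149, -0.431])), (110, array([ 0.329,  2.175, -0.585]))]
   pour [(60, array([0.281, 1.608, 0.903])), (95, array([0.141, 2.04 , 0.   ])), (105, array([ 0.173,  2.127, -0.293])), (110, array([ 0.205,  2.16 , -0.445]))]
```

```bash
python3 - <<'E'
from h import *
d=np.radians
for f0 in(-35,-40,-45,-50):
  print(f0,"cur",ik(.56,.231,d(f0)),"grasp",ik(.562+.006*np.sin(d(f0)),.09+.006*np.cos(d(f0)),d(f0)),"lift",ik(.59,.28,d(f0)),"place",ik(.54,.1,d(f0)))
for f in(45,55,60,65):
  print(f,[(r,z,ik(r+.006*np.sin(d(f)),z,d(f))) for r in(.58,.6,.62) for z in(.15,.18)])
E
```

```text
-35 cur [0.009 1.925 0.597] grasp [0.223 2.059 0.248] lift [0.031 1.784 0.716] place [0.176 2.103 0.252]
-40 cur [-0.017  1.987  0.474] grasp [0.218 2.115 0.111] lift [-0.     1.849  0.594] place [0.17  2.157 0.116]
-45 cur [-0.037  2.046  0.347] grasp [ 0.222  2.166 -0.032] lift [-0.025  1.912  0.469] place [ 0.174  2.208 -0.025]
-50 cur [-0.049  2.103  0.215] grasp [ 0.237  2.213 -0.18 ] lift [-0.044  1.972  0.34 ] place [ 0.189  2.254 -0.173]
45 [(0.58, 0.15, array([0.942, 0.836, 2.149])), (0.58, 0.18, array([0.918, 0.81 , 2.199])), (0.6, 0.15, array([1.   , 0.73 , 2.197])), (0.6, 0.18, array([0.978, 0.702, 2.247])), (0.62, 0.15, array([1.066, 0.609, 2.252])), (0.62, 0.18, array([1.047, 0.576, 2.304]))]
55 [(0.58, 0.15, array([1.065, 0.694, 2.343])), (0.58, 0.18, array([1.039, 0.672, 2.39 ])), (0.6, 0.15, array([1.133, 0.566, 2.403])), (0.6, 0.18, array([1.11 , 0.541, 2.451])), (0.62, 0.15, array([1.217, 0.408, 2.477])), (0.62, 0.18, array([1.198, 0.375, 2.528]))]
60 [(0.58, 0.15, array([1.125, 0.625, 2.438])), (0.58, 0.18, array([1.098, 0.607, 2.483])), (0.6, 0.15, array([1.2  , 0.483, 2.506])), (0.6, 0.18, array([1.176, 0.46 , 2.552])), (0.62, 0.15, array([1.3  , 0.292, 2.596])), (0.62, 0.18, array([1.282, 0.259, 2.647]))]
65 [(0.58, 0.15, array([1.185, 0.56 , 2.531])), (0.58, 0.18, array([1.157, 0.545, 2.574])), (0.6, 0.15, array([1.269, 0.399, 2.608])), (0.6, 0.18, array([1.243, 0.38 , 2.653])), (0.62, 0.15, array([1.397, 0.151, 2.728])), (0.62, 0.18, array([1.382, 0.112, 2.781]))]
```

Emit:
play_rows --gripper '[40,40,40,40,40,40,40,40]' --offset '[[0,0,0],[0,0,0],[0,0,0],[0,0,0],[0,0,0],[0,0,0],[0,0,0],[0,0,0]]' --turn '[[0,0,0.17],[0,0,0.17],[0,0,0.17],[0,0,0.17],[0,0,0.17],[0,0,0.16],[0,0,0],[0,0,0]]'

```text
t: 17.65
tool_pos: [0.544, 0.1344, 0.2331]
eef_rot: [0.289, 0.167, 0.687, -0.645]
force: [0.3, 0.6, 0.2]
width: 0.0398
```

```bash
cat >> h.py <<'E'
def tilt(az,phi):
    u=np.array([np.cos(az),np.sin(az),0]); y=np.array([0,0,-1])*np.cos(phi)-u*np.sin(phi)
    z=np.array([u[1],-u[0],0]); return np.c_[np.cross(y,z),y,z]
def plan(p1,R1,n,p0=None,R0=None,fr=None):
    s=robot.get_state(); p0=s["tool_pos"] if p0 is None else p0; R0=Rq(s["eef_rot"]) if R0 is None else R0
    rv=R.from_matrix(R0.T@R1).as_rotvec(); fr=np.linspace(0,1,n+1) if fr is None else np.array(fr)
    print("rotvec total",rv.round(4))
    for i in range(len(fr)-1):
        Ri=R0@R.from_rotvec(rv*fr[i]).as_matrix()
        print((Ri.T@(np.array(p1)-p0)*(fr[i+1]-fr[i])*1e3).round(1).tolist(), (rv*(fr[i+1]-fr[i])).round(3).tolist())
E
python3 - <<'E'
from h import *
s=robot.get_state();print(s["t"],s["tool_pos"],Rq(s["eef_rot"]).round(3),s["qpos"].round(3))
R1=tilt(.181,np.radians(-38)); print(R1.round(3))
plan([.5486,.1372,.1937],R1,2)
E
```

```text
17.65 [0.54399593 0.13444322 0.23312973] [[-0.777  0.603  0.182]
 [-0.144  0.112 -0.983]
 [-0.613 -0.79  -0.   ]] [ 0.174 -0.013  1.959  0.011  0.536  1.554]
[[-0.775  0.606  0.18 ]
 [-0.142  0.111 -0.984]
 [-0.616 -0.788  0.   ]]
rotvec total [0.0016 0.0019 0.0032]
[10.1, 17.1, -0.9] [0.001, 0.001, 0.002]
[10.1, 17.1, -0.9] [0.001, 0.001, 0.002]
```

Emit:
play_rows --gripper '[40,40,40]' --offset '[[10,17,-1],[10,17,-1],[0,0,0]]' --turn '[[0,0,0],[0,0,0],[0,0,0]]'

```text
t: 18.02
tool_pos: [0.5485, 0.1372, 0.1918]
eef_rot: [0.288, 0.166, 0.687, -0.646]
force: [-0.8, 0.1, -0.4]
width: 0.04
```

```bash
python3 - <<'E'
from h import *
s,im=snap("wrist","w12");print(s["t"],s["tool_pos"],s["qpos"].round(3))
E=ext("wrist",s); c=F([.5631,.0779,.181])
m=tf(c,[[.017,.066,.105],[.017,.056,.105],[-.017,.056,.105],[-.017,.066,.105],[.017,.066,.05],[-.017,.066,.05],[0,.061,.089]])
for u,v in proj("wrist",m,E): cv2.circle(im,(int(round(u)),int(round(v))),2,(0,0,255),-1)
cv2.imwrite("pics/w12b.png",cv2.resize(im,None,fx=1.5,fy=1.5))
R1=tilt(.181,np.radians(-38)); plan([.5486,.1372,.0937],R1,3)
E
```

```text
18.025 [0.54854664 0.13721622 0.19181973] [0.179 0.054 1.994 0.006 0.436 1.562]
rotvec total [0.0015 0.0019 0.0046]
[20.3, 26.1, 0.0] [0.001, 0.001, 0.002]
[20.3, 26.1, 0.0] [0.001, 0.001, 0.002]
[20.4, 26.0, 0.0] [0.001, 0.001, 0.002]
```

View pics/w12b.png

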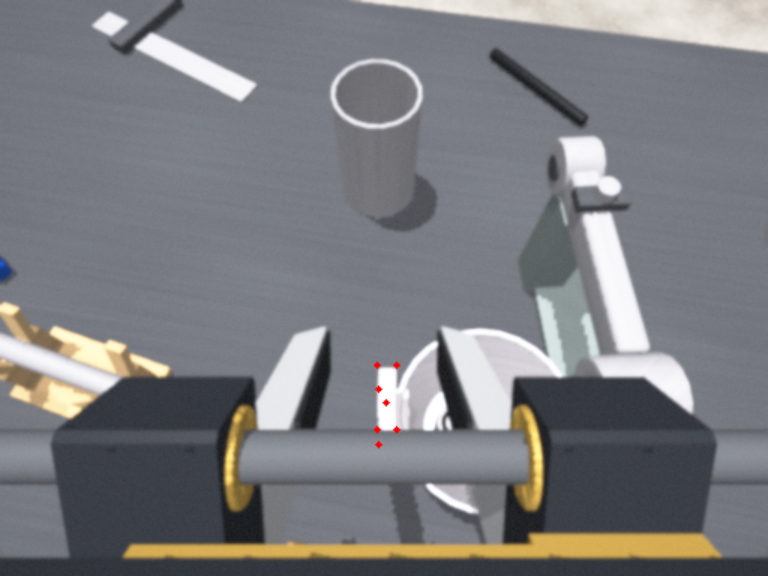

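The tab is centred between the fingers and matches the prediction. I descend and grip.

Emit:
play_rows --gripper '[40,40,40,40,40,0,0,0,0]' --offset '[[15,19,0],[20,26,0],[18,23,0],[8,10.2,0],[0,0,0],[0,0,0],[0,0,0],[0,0,0],[0,0,0]]' --turn '[[0,0,0],[0,0,0],[0,0,0],[0,0,0],[0,0,0],[0,0,0],[0,0,0],[0,0,0],[0,0,0]]'

```text
t: 19.2
tool_pos: [0.5483, 0.137, 0.0938]
eef_rot: [0.29, 0.167, 0.687, -0.645]
force: [-0.9, -2.9, 3.0]
width: 0.0095
```

```bash
python3 - <<'E'
from h import *
s,im=snap("side","s13");print(s["t"],s["tool_pos"],s["qpos"].round(3),s["width"],s["force"])
cv2.imwrite("pics/s13c.png",cv2.resize(im[140:280,180:340],None,fx=4,fy=4,interpolation=cv2.INTER_CUBIC))
E
```

```text
19.2 [0.54833967 0.13700983 0.0938312 ] [0.179 0.228 2.077 0.015 0.175 1.552] 0.009526577156689349 [-0.87072875 -2.89806695  2.98795097]
```

View pics/s13c.png

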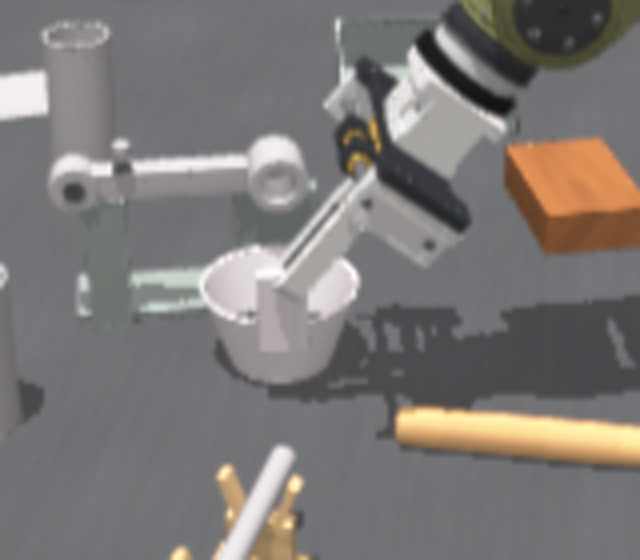

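The tab is gripped, with the cup still upright in place. I lift slightly, move clear of the eye, then raise it.

Emit:
play_rows --gripper '[0,0,0,0,0,0,0,0,0,0]' --offset '[[-3,-4,0],[-4,-5,0],[-1,-1,-10],[0,0,-20],[0,0,-20],[-20,-26,0],[-28,-36,0],[-28,-36,0],[-22,-28,0],[0,0,0]]' --turn '[[0,0,0],[0,0,0],[0,0,0],[0,0,0],[0,0,0],[0,0,0],[0,0,0],[0,0,0],[0,0,0],[0,0,0]]'

```text
t: 20.5
tool_pos: [0.5398, 0.1865, 0.2682]
eef_rot: [0.291, 0.168, 0.687, -0.644]
force: [-0.6, 0.6, -5.5]
width: 0.0098
```

```bash
python3 - <<'E'
from h import *
s,im=snap("side","s14");print(s["t"],s["tool_pos"],s["qpos"].round(3),s["width"],s["force"],s["wrist_torque"])
cv2.imwrite("pics/s14c.png",cv2.resize(im[60:260,180:400],None,fx=3,fy=3,interpolation=cv2.INTER_CUBIC))
def tgt(q1,r): return np.array([r*np.cos(q1)-.0365*np.sin(q1), r*np.sin(q1)+.0365*np.cos(q1)])
s0=s["tool_pos"]
for q1,r,z in [(-.25,.58,.285),(-.626,.60,.285)]:
    p=tgt(q1,r); print(q1,p)
q1s=np.linspace(s["qpos"][0],-.626,9)
p0=s["tool_pos"];R0=Rq(s["eef_rot"])
for i in range(1,9):
    f=i/8; r=.59+.02*f
    p=np.r_[tgt(q1s[i],r),.285]; R1=tilt(q1s[i],np.radians(-38))
    if i==1: R0=tilt(q1s[0],np.radians(-38))
    print((R0.T@(p-p0)*1e3).round(0),R.from_matrix(R0.T@R1).as_rotvec().round(3)); p0=p;R0=R1
E
```

```text
20.5 [0.53978469 0.18652425 0.26823634] [ 0.303 -0.022  1.883 -0.125  0.623  1.767] 0.00975693590050332 [-0.56336741  0.62339622 -5.54754667] [0.13916404 1.09792923 0.04295177]
-0.25 [ 0.57099945 -0.10812899]
-0.626 [ 0.50761221 -0.32196598]
[-28.   0.  50.] [ 0.071  0.091 -0.   ]
[-2.  2. 69.] [0.071 0.091 0.   ]
[-2.  2. 69.] [0.071 0.091 0.   ]
[-2.  2. 70.] [ 0.071  0.091 -0.   ]
[-2.  2. 70.] [ 0.071  0.091 -0.   ]
[-2.  2. 70.] [0.071 0.091 0.   ]
[-2.  2. 71.] [0.071 0.091 0.   ]
[-2.  2. 71.] [ 0.071  0.091 -0.   ]
```

View pics/s14c.png

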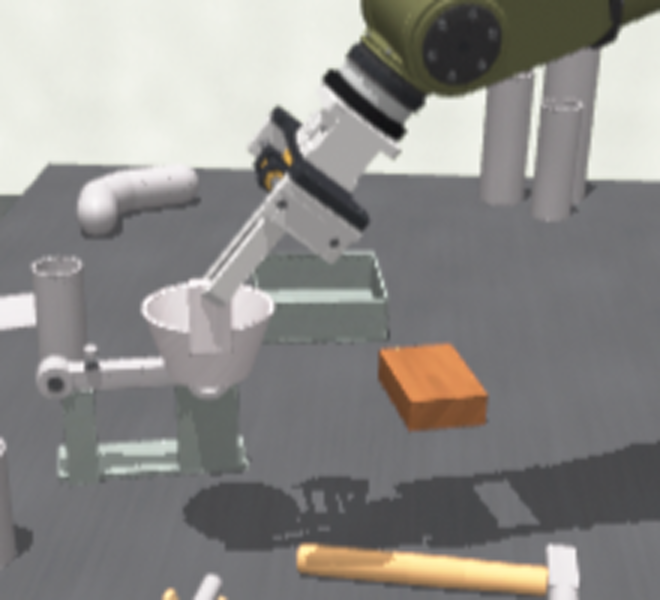

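The cup is held level, and its weight reads about 5 N. I plan the carry to the tray.

```bash
python3 - <<'E'
from h import *
print(ik(.53,.28,np.radians(-38)))
plan([.508,-.322,.285],tilt(-.626,np.radians(-38)),0,fr=[0,.04,.12,.22,.32,.42,.52,.62,.72,.82,.91,.97,1])
E
```

```text
[-0.132  1.959  0.652]
rotvec total [0.4973 0.6382 0.0029]
[3.4, -3.6, 19.8] [0.02, 0.026, 0.0]
[5.8, -6.5, 39.8] [0.04, 0.051, 0.0]
[4.7, -6.1, 50.4] [0.05, 0.064, 0.0]
[1.5, -3.6, 50.8] [0.05, 0.064, 0.0]
[-1.8, -1.1, 50.9] [0.05, 0.064, 0.0]
[-5.0, 1.5, 50.7] [0.05, 0.064, 0.0]
[-8.2, 4.0, 50.1] [0.05, 0.064, 0.0]
[-11.4, 6.4, 49.2] [0.05, 0.064, 0.0]
[-14.5, 8.9, 48.0] [0.05, 0.064, 0.0]
[-15.8, 10.1, 41.9] [0.045, 0.057, 0.0]
[-12.1, 8.0, 26.9] [0.03, 0.038, 0.0]
[-6.6, 4.4, 13.1] [0.015, 0.019, 0.0]
```

Emit:
play_rows --gripper '[0,0,0,0,0,0,0,0,0,0,0,0]' --offset '[[3,-4,20],[6,-7,40],[5,-6,50],[1.5,-4,51],[-2,-1,51],[-5,1.5,51],[-8,4,50],[-11,6,49],[-15,9,48],[-16,10,42],[-12,8,27],[-7,4,13]]' --turn '[[0.02,0.026,0],[0.04,0.051,0],[0.05,0.064,0],[0.05,0.064,0],[0.05,0.064,0],[0.05,0.064,0],[0.05,0.064,0],[0.05,0.064,0],[0.05,0.064,0],[0.045,0.057,0],[0.03,0.038,0],[0.015,0.019,0]]'

```text
t: 22.05
tool_pos: [0.5056, -0.3239, 0.2852]
eef_rot: [-0.009, -0.424, -0.564, 0.708]
force: [-0.3, 0.7, -5.2]
width: 0.0097
```

```bash
python3 - <<'E'
from h import *
s,im=snap("top","t15");print(s["t"],s["tool_pos"],s["qpos"].round(3),s["width"],s["force"])
_,im2=snap("side","s15")
cv2.imwrite("pics/s15c.png",np.hstack([cv2.resize(im[130:330,300:500],(400,400)),cv2.resize(im2[40:240,150:350],(400,400))]))
q1=-.626
def tgt(q1,r): return np.array([r*np.cos(q1)-.0365*np.sin(q1), r*np.sin(q1)+.0365*np.cos(q1)])
# cup axis xy now
Rm=Rq(s["eef_rot"]); print("cup axis xy",s["tool_pos"]+Rm@[0,.006,.061])
for ph,r,z in[(0,.62,.2),(20,.625,.17),(45,.63,.16),(55,.625,.16),(62,.61,.165)]:
    p=np.r_[tgt(q1,r+.006*np.sin(np.radians(ph))),z]; print(ph,p.round(4),ik(r+.006*np.sin(np.radians(ph)),z,np.radians(ph)))
E
```

```text
22.05 [ 0.50563275 -0.32392839  0.28517287] [-0.629  0.03   1.788 -0.007  0.665  1.576] 0.00965035504087562 [-0.26096062  0.69174948 -5.20664929]
cup axis xy [ 0.47257276 -0.37534109  0.28061531]
0 [ 0.5238 -0.3337  0.2   ] [0.467 1.315 1.36 ]
20 [ 0.5295 -0.3378  0.17  ] [0.733 1.008 1.75 ]
45 [ 0.5354 -0.342   0.16  ] [1.097 0.529 2.301]
55 [ 0.5319 -0.3395  0.16  ] [1.235 0.349 2.517]
62 [ 0.52   -0.3309  0.165 ] [1.264 0.346 2.614]
```

View pics/s15c.png

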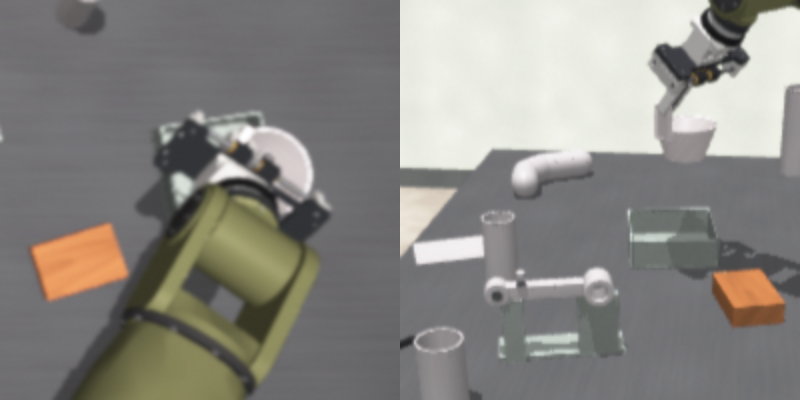

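The cup is over the tray. I begin tipping outward while lowering.

```bash
python3 - <<'E'
from h import *
plan([.530,-.338,.165],tilt(-.626,np.radians(22)),8)
E
```

```text
rotvec total [-0.0038 -0.0036 -1.0432]
[6.5, 14.1, -0.3] [-0.0, -0.0, -0.13]
[4.6, 14.8, -0.3] [-0.0, -0.0, -0.13]
[2.7, 15.3, -0.3] [-0.0, -0.0, -0.13]
[0.6, 15.5, -0.3] [-0.0, -0.0, -0.13]
[-1.4, 15.5, -0.3] [-0.0, -0.0, -0.13]
[-3.4, 15.2, -0.3] [-0.0, -0.0, -0.13]
[-5.3, 14.6, -0.3] [-0.0, -0.0, -0.13]
[-7.2, 13.8, -0.3] [-0.0, -0.0, -0.13]
```

Emit:
play_rows --gripper '[0,0,0,0,0,0,0,0,0,0]' --offset '[[6,14,0],[5,15,0],[3,15,0],[1,15.5,0],[-1,15.5,0],[-3,15,0],[-5,15,0],[-7,14,-1],[0,0,0],[0,0,0]]' --turn '[[0,0,-0.13],[0,0,-0.13],[0,0,-0.13],[0,0,-0.13],[0,0,-0.13],[0,0,-0.13],[0,0,-0.13],[0,0,-0.13],[0,0,0],[0,0,0]]'

```text
t: 23.4
tool_pos: [0.529, -0.337, 0.1667]
eef_rot: [-0.34, 0.089, 0.7, -0.621]
force: [-0.4, -0.0, -4.5]
width: 0.0095
```

```bash
python3 - <<'E'
from h import *
s,im=snap("wrist","w16");print(s["t"],s["tool_pos"],s["qpos"].round(3),s["width"],s["force"])
_,im2=snap("side","s16")
cv2.imwrite("pics/s16c.png",np.hstack([cv2.resize(im,(448,336)),cv2.resize(im2[80:230,230:380],(336,336))]))
plan([.535,-.342,.16],tilt(-.626,np.radians(45)),4)
plan([.52,-.331,.165],tilt(-.626,np.radians(65)),4,p0=np.array([.535,-.342,.16]),R0=tilt(-.626,np.radians(45)))
print(ik(.613,.165,np.radians(65)))
E
```

```text
23.4 [ 0.529009   -0.33700103  0.16665487] [-0.625  0.752  0.99  -0.002  1.775  1.574] 0.009479446475926004 [-0.41507986 -0.02654541 -4.45492895]
rotvec total [-0.0016 -0.0029 -0.4108]
[-2.6, 1.1, 0.1] [-0.0, -0.001, -0.103]
[-2.7, 0.8, 0.1] [-0.0, -0.001, -0.103]
[-2.7, 0.6, 0.1] [-0.0, -0.001, -0.103]
[-2.8, 0.3, 0.1] [-0.0, -0.001, -0.103]
rotvec total [ 0.     -0.     -0.3491]
[4.2, 2.4, -0.0] [0.0, -0.0, -0.087]
[3.9, 2.8, -0.0] [0.0, -0.0, -0.087]
[3.7, 3.1, -0.0] [0.0, -0.0, -0.087]
[3.4, 3.4, -0.0] [0.0, -0.0, -0.087]
[1.296 0.313 2.667]
```

View pics/s16c.png

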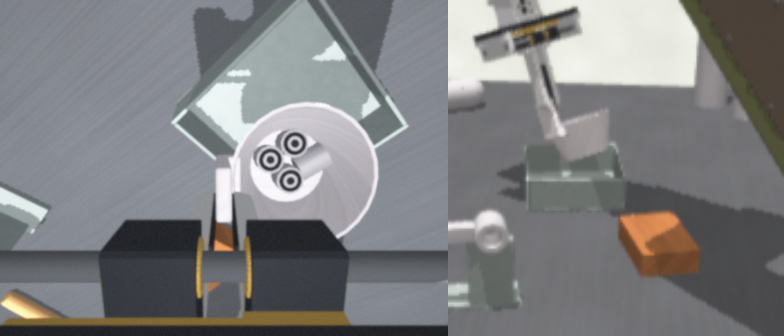

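At 60° the bushings are still inside and the cup mouth is over the tray. I continue through 83° and on to 103°.

Emit:
play_rows --gripper '[0,0,0,0,0,0,0,0,0,0,0,0]' --offset '[[-2.5,1,0],[-2.5,1,0],[-2.5,0.5,0],[-2.5,0.5,0],[0,0,0],[0,0,0],[4,2.5,0],[4,3,0],[3.5,3,0],[3.5,3.5,0],[0,0,0],[0,0,0]]' --turn '[[0,0,-0.103],[0,0,-0.103],[0,0,-0.103],[0,0,-0.103],[0,0,0],[0,0,0],[0,0,-0.087],[0,0,-0.087],[0,0,-0.087],[0,0,-0.087],[0,0,0],[0,0,0]]'

```text
t: 25.0
tool_pos: [0.5194, -0.3306, 0.1643]
eef_rot: [-0.546, -0.177, 0.684, -0.451]
force: [0.6, -0.4, -4.7]
width: 0.0094
```

```bash
python3 - <<'E'
from h import *
s,im=snap("wrist","w17");print(s["t"],s["tool_pos"],s["qpos"].round(3),s["width"],s["force"],Rq(s["eef_rot"])[:,1].round(3))
_,im2=snap("side","s17")
cv2.imwrite("pics/s17c.png",np.hstack([cv2.resize(im,(448,336)),cv2.resize(im2[80:230,230:380],(336,336))]))
E
```

```text
25.0 [ 0.51944735 -0.33064882  0.16430481] [-0.626  1.309  0.291  0.     2.675  1.575] 0.009441450619759215 [ 0.6334623  -0.37822335 -4.65670672] [-0.734  0.531 -0.423]
```

View pics/s17c.png

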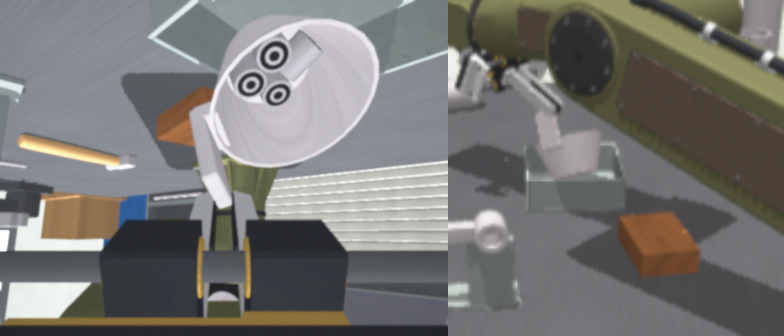

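The cup swivelled between the pads about the jaw axis, staying nearly upright while the gripper tipped, so nothing has poured. Tipping has to be about an axis square to the jaw axis, which means rolling a near-horizontal tool. I'll fit the full kinematics from the logged poses to plan that.

```bash
cat > kin.py <<'E'
from h import *
from scipy.optimize import least_squares
import glob
LO=np.array([-3.03,-.79,.23,-1.04,0,-2.55]);HI=np.array([3.03,2.21,2.52,4.18,3.07,2.55])
def rz(a): return R.from_euler('z',a).as_matrix()
def ry(a): return R.from_euler('y',a).as_matrix()
# params: a(lat at shoulder), H, L1, forearm along, off(x), latW, LT
def fk(q,p,s4=1,s6=1):
    lat,H,L1,La,Ox,latw,LT=p
    R1=rz(q[0]);R2=R1@ry(q[1]);R3=R2@ry(q[2]);R4=R3@rz(s4*q[3]);R5=R4@ry(q[4]);R6=R5@rz(s6*q[5])
    x=np.array([0,0,H])+R1@[0,lat,0]+R2@[0,0,L1]+R3@[Ox,0,La]+R4@[0,latw,0]+R5@[0,0,LT]
    return x,R6
C0=None
E
python3 - <<'E'
from kin import *
D=[]
for f in glob.glob("pics/*.json"):
    s=json.load(open(f)); D.append((np.array(s["qpos"]),np.array(s["tool_pos"]),Rq(s["eef_rot"])))
for s4 in(1,-1):
  for s6 in(1,-1):
    C=[fk(q,[.0365,.2224,.4271,.4468,.0431,0,.268],s4,s6)[1].T@Rm for q,_,Rm in D]
    M=R.from_matrix(C).mean(); sp=np.mean([(M.inv()*R.from_matrix(c)).magnitude() for c in C])
    print(s4,s6,M.as_matrix().round(3).tolist(),sp)
    so=least_squares(lambda p:np.concatenate([fk(q,p,s4,s6)[0]-x for q,x,_ in D]),[.0365,.2224,.4271,.4468,.0431,0,.268])
    print(so.x.round(4),np.abs(so.fun).max())
E
```

```text
1 1 [[-0.0, -0.0, -1.0], [-1.0, 0.0, 0.0], [0.0, 1.0, -0.0]] 4.0608561002195233e-16
[0.0366 0.2212 0.4242 0.4475 0.0409 0.     0.2662] 1.1060263815920734e-11
1 -1 [[0.465, -0.0, 0.885], [0.885, -0.0, -0.465], [0.0, 1.0, 0.0]] 1.412441208615942
[0.0366 0.2212 0.4242 0.4475 0.0409 0.     0.2662] 1.1060263815920734e-11
-1 1 [[-0.008, -0.006, -1.0], [-1.0, 0.001, 0.008], [0.001, 1.0, -0.006]] 0.020675401865871666
[0.0099 0.2179 0.4215 0.4479 0.038  0.025  0.2632] 0.0350611091953614
-1 -1 [[0.495, 0.01, 0.869], [0.869, -0.003, -0.495], [-0.003, 1.0, -0.01]] 1.416526917728543
[0.0099 0.2179 0.4215 0.4479 0.038  0.025  0.2632] 0.0350611091953614
```

```bash
cat >> kin.py <<'E'
P=[0.0366,0.2212,0.4242,0.4475,0.0409,0,0.2662]
CT=np.array([[0,0,-1],[-1,0,0],[0,1,0.]])
def fkt(q):
    x,Rm=fk(q,P); return x,Rm@CT
def iks(p,Rt,q0):
    def f(q):
        x,Rm=fkt(q); return np.r_[(x-p)*10,R.from_matrix(Rm.T@Rt).as_rotvec()]
    so=least_squares(f,np.clip(q0,LO+.02,HI-.02),bounds=(LO,HI),xtol=1e-10)
    return so.x,np.linalg.norm(so.fun)
def cuppose(psi,beta,phi,s,k,ref,ref_cup):
    """cup pose: ref world point coincides w/ ref_cup in cup frame"""
    Rc=rz(psi)@R.from_euler('x',beta).as_matrix()
    o=np.array(ref)-Rc@np.array(ref_cup)
    d=np.array([s*np.sin(phi),0,-np.cos(phi)]); z=np.array([0,k,0.]); Rt=Rc@np.c_[np.cross(d,z),d,z]
    G=o+Rc@np.array([0,.061,.089]); return G-.006*Rt[:,1],Rt,o
def low(q):
    x,Rt=fkt(q); pts=[x+Rt@np.array([a,b,c]) for a in(-.0375,.0375) for b in(-.072,-.15) for c in(-.0885,.0885)]
    w=x-Rt[:,1]*P[6]; return min(p[2] for p in pts),w
E
python3 - <<'E'
from kin import *
q=robot.get_state(); q=q["qpos"]; print(fkt(q)[0])
tc=np.array([.4928,-.3876])
out=[]
d=np.radians
for s in(1,-1):
  for k in(1,-1):
    for phi in(d(50),d(65),d(80)):
      for psi in d(np.arange(-180,180,30)):
        l=rz(psi)@[0,-1,0]
        best=None
        for q4 in(1.5,0,3):
         for q60 in (-1.5,0,1.5):
          q0=np.array([-.65,.5,1.4,q4,1.5,q60])
          ok=True;qs=[]
          for b in d(np.array([105,80,50,25,0])):
            ref=np.r_[tc-.02*l[:2],.10+ .1*(1-b/1.83)]
            p,Rt,o=cuppose(psi,b,phi,s,k,ref,[0,-.056,.06])
            qq,e=iks(p,Rt,q0)
            if e>1e-3: ok=False;break
            if qs and np.abs(qq-qs[-1]).max()>1.2: ok=False;break
            qs.append(qq);q0=qq
          if ok:
            qs=np.array(qs); m=min((qs-LO).min(),(HI-qs).min()); 
            lo=min(low(x)[0] for x in qs)
            if best is None or m>best[0]: best=(m,lo,qs)
        if best and best[0]>.1: out.append((s,k,np.degrees(phi),np.degrees(psi),best))
for o in sorted(out,key=lambda o:-o[4][0])[:25]:
    print(o[:2],np.round(o[2:4]),"marg %.2f low %.3f"%o[4][:2],o[4][2][0].round(2),o[4][2][-1].round(2))
E
```

```text
[ 0.51940561 -0.33064657  0.16433156]
(1, -1) [65. 30.] marg 0.58 low 0.094 [-1.12  1.04  1.06  1.41  2.05  1.27] [-1.16  0.24  1.94  1.15  1.41 -0.6 ]
(1, -1) [80. 60.] marg 0.56 low 0.103 [-1.04  1.15  0.79  1.33  2.22  1.39] [-1.22  0.64  1.53  0.99  2.01 -0.79]
(1, -1) [50. 30.] marg 0.55 low 0.086 [-1.06  1.2   0.78  1.44  2.27  1.38] [-1.07  0.15  1.89  0.92  1.3  -0.38]
(1, -1) [80. 30.] marg 0.55 low 0.103 [-1.15  0.89  1.32  1.44  1.82  1.19] [-1.21  0.37  1.97  1.33  1.56 -0.78]
(1, -1) [50.  0.] marg 0.47 low 0.086 [-1.18  0.93  1.33  1.52  1.9   1.1 ] [-0.82 -0.    2.05  1.04  0.71  0.06]
(1, -1) [65.  0.] marg 0.34 low 0.094 [-1.2   0.79  1.56  1.61  1.69  1.03] [-0.9   0.04  2.18  1.57  0.79 -0.49]
(1, -1) [ 80. -30.] marg 0.31 low 0.103 [-1.07  0.48  2.12  2.36  1.21  0.63] [-0.49  0.2   2.21  3.19  0.67 -1.6 ]
(-1, -1) [ 80. 150.] marg 0.30 low 0.103 [-0.64  0.43  2.22  3.2   1.13 -0.28] [-1.18  0.32  2.05  2.2   0.84  2.19]
(1, -1) [80.  0.] marg 0.26 low 0.103 [-1.2   0.65  1.77  1.76  1.47  0.96] [-0.95  0.17  2.26  1.95  1.04 -0.9 ]
(1, -1) [65. 60.] marg 0.23 low 0.094 [-0.98  1.34  0.46  1.46  2.45  1.58] [-1.19  0.52  1.54  0.84  1.88 -0.76]
(1, -1) [ 50. -30.] marg 0.23 low 0.086 [-1.22  0.7   1.8   1.83  1.59  0.82] [-0.5   0.08  1.96 -0.09  0.23  1.68]
```

```bash
python3 - <<'E'
from kin import *
d=np.radians
for phi in(55,65):
  for spot in[(.63,-.17),(.58,-.17),(.54,-.16)]:
    for psi in(0,15,30,45):
      best=None
      for q0 in([-.9,.3,1.9,1.1,1.4,-.5],[-.6,.2,2.0,.8,1,0]):
        for z in (0,):
          p,Rt,o=cuppose(d(psi),0,d(phi),1,-1,[*spot,z],[0,0,0])
          q,e=iks(p,Rt,np.array(q0))
          if e<1e-3:
            m=min((q-LO).min(),(HI-q).min())
            if best is None or m>best[0]: best=(m,q,low(q))
      if best: print(phi,spot,psi,"%.2f"%best[0],best[1].round(2),"low %.3f"%best[2][0],best[2][1].round(3))
E
```

```text
55 (0.63, -0.17) 0 0.36 [-0.35  0.39  2.05  2.23  0.36 -0.9 ] low 0.103 [ 0.407 -0.109  0.245]
55 (0.63, -0.17) 15 0.50 [-0.48  0.41  2.02  1.71  0.6  -0.66] low 0.103 [ 0.399 -0.169  0.245]
55 (0.63, -0.17) 30 0.59 [-0.59  0.46  1.93  1.4   0.84 -0.61] low 0.103 [ 0.406 -0.229  0.245]
55 (0.63, -0.17) 45 0.73 [-0.66  0.54  1.79  1.17  1.08 -0.62] low 0.103 [ 0.429 -0.285  0.245]
55 (0.58, -0.17) 0 0.35 [-0.39  0.31  2.17  2.24  0.41 -0.95] low 0.103 [ 0.357 -0.109  0.245]
55 (0.58, -0.17) 15 0.38 [-0.55  0.34  2.14  1.72  0.64 -0.72] low 0.103 [ 0.349 -0.169  0.245]
55 (0.58, -0.17) 30 0.48 [-0.66  0.4   2.04  1.4   0.88 -0.68] low 0.103 [ 0.356 -0.229  0.245]
55 (0.58, -0.17) 45 0.61 [-0.72  0.48  1.91  1.16  1.1  -0.69] low 0.103 [ 0.379 -0.285  0.245]
55 (0.54, -0.16) 0 0.24 [-0.41  0.24  2.28  2.27  0.44 -1.  ] low 0.103 [ 0.317 -0.099  0.245]
55 (0.54, -0.16) 15 0.28 [-0.58  0.27  2.24  1.73  0.67 -0.78] low 0.103 [ 0.309 -0.159  0.245]
55 (0.54, -0.16) 30 0.38 [-0.7   0.33  2.14  1.4   0.9  -0.73] low 0.103 [ 0.316 -0.219  0.245]
55 (0.54, -0.16) 45 0.51 [-0.76  0.42  2.01  1.
[... 497 characters left out ...]
 0.088 [ 0.333 -0.109  0.204]
65 (0.58, -0.17) 15 0.34 [-0.59  0.42  2.18  1.98  0.84 -1.02] low 0.088 [ 0.326 -0.175  0.204]
65 (0.58, -0.17) 30 0.45 [-0.71  0.48  2.07  1.58  1.03 -0.91] low 0.088 [ 0.336 -0.241  0.204]
65 (0.58, -0.17) 45 0.60 [-0.77  0.56  1.92  1.3   1.22 -0.85] low 0.088 [ 0.362 -0.301  0.204]
65 (0.54, -0.16) 0 0.19 [-0.44  0.34  2.33  2.51  0.73 -1.27] low 0.088 [ 0.293 -0.099  0.204]
65 (0.54, -0.16) 15 0.24 [-0.63  0.37  2.28  1.97  0.88 -1.07] low 0.088 [ 0.286 -0.165  0.204]
65 (0.54, -0.16) 30 0.35 [-0.76  0.43  2.17  1.57  1.05 -0.96] low 0.088 [ 0.296 -0.231  0.204]
65 (0.54, -0.16) 45 0.51 [-0.82  0.51  2.01  1.28  1.24 -0.91] low 0.088 [ 0.322 -0.291  0.204]
```

```bash
cat >> kin.py <<'E'
LIM=np.array([2.22,2.22,2.57,3.14,3.14,3.14])*.7/8
def path(wps,ns,q0=None,show=True):
    """wps: list of (spot_xyz, psi, beta, phi[deg], refcup); first wp is start."""
    s=robot.get_state(); q=s["qpos"].copy() if q0 is None else q0; p0,R0=s["tool_pos"],Rq(s["eef_rot"])
    if q0 is not None: p0,R0=fkt(q0)
    for (a,b),n in zip(zip(wps[:-1],wps[1:]),ns):
        for i in range(1,n+1):
            f=i/n; v=[np.array(x,float)*(1-f)+np.array(y,float)*f for x,y in zip(a,b)]
            p,Rt,o=cuppose(np.radians(v[1]),np.radians(v[2]),np.radians(v[3]),1,-1,v[0],v[4])
            qn,e=iks(p,Rt,q); dq=np.abs(qn-q)/LIM
            rv=R.from_matrix(R0.T@Rt).as_rotvec()
            print((R0.T@(p-p0)*1e3).round(1).tolist(),rv.round(3).tolist(),"deg%.1f"%np.degrees(np.linalg.norm(rv)),"q",qn.round(2) if i in(n//2,n) else "","e%.0e rate%.2f"%(e,dq.max()))
            q,p0,R0=qn,p,Rt
    return q
E
python3 - <<'E'
from kin import *
# current as cup-param: phi=-65 (inward), psi = tool az
s=robot.get_state();Rm=Rq(s["eef_rot"]);print(np.degrees(np.arctan2(-Rm[0,2]*-1,-Rm[1,2])), Rm.round(3))
c=[0,.061,.089]
G=s["tool_pos"]+Rm@[0,.006,0]; print(G)
w0=(G,-36,0,-65,c)
w1=([.52,-.31,.25],-36,0,0,c)
w2=([.53,-.25,.26],-10,0,35,c)
w3=([.57,-.13,.22],40,0,60,c)
path([w0,w1,w2,w3],[8,5,7])
E
```

```text
-35.983865001037756 [[-0.34  -0.734 -0.588]
 [ 0.25   0.532 -0.809]
 [ 0.906 -0.422  0.003]]
[ 0.51497454 -0.32743855  0.16178293]
[11.2, -3.9, -2.1] [-0.002, -0.002, 0.142] deg8.1 q  e1e-08 rate0.69
[10.5, -5.3, -2.1] [-0.0, 0.0, 0.142] deg8.1 q  e5e-09 rate0.64
[9.6, -6.6, -2.1] [-0.0, -0.0, 0.142] deg8.1 q  e3e-09 rate0.61
[8.6, -7.8, -2.1] [0.0, -0.0, 0.142] deg8.1 q [-0.62  0.82  0.83  0.01  2.06  1.59] e1e-09 rate0.59
[7.4, -8.8, -2.1] [-0.0, 0.0, 0.142] deg8.1 q  e6e-10 rate0.57
[6.1, -9.7, -2.1] [-0.0, -0.0, 0.142] deg8.1 q  e3e-10 rate0.55
[4.7, -10.3, -2.1] [-0.0, 0.0, 0.142] deg8.1 q  e3e-10 rate0.55
[3.2, -10.7, -2.1] [0.0, 0.0, 0.142] deg8.1 q [-0.6   0.4   1.28 -0.    1.46  1.6 ] e5e-10 rate0.55
[6.2, -2.0, -10.8] [-0.006, -0.091, 0.122] deg8.7 q  e8e-13 rate0.55
[4.9, -2.5, -11.2] [-0.017, -0.089, 0.122] deg8.7 q [-0.58  0.23  1.51  0.03  1.16  1.43] e4e-13 rate0.55
[3.5, -2.7, -11.5] [-0.027, -0.087, 0.122] deg8.7 q  e2e-12 rate0.53
[2.2, -2.6, -11.7] [-0.038, -0.083, 0.122] deg8.7 q  e2e-11 rate0.59
[0.9, -2.3, -11.8] [-0.047, -0.077, 0.122] deg8.7 q [-0.62  0.04  1.81  0.36  0.76  0.93] e1e-09 rate0.81
[1.5, 6.2, -17.4] [-0.075, -0.1, 0.062] deg8.0 q  e6e-16 rate0.91
[0.1, 7.5, -16.9] [-0.081, -0.095, 0.062] deg8.0 q  e4e-15 rate0.92
[-1.0, 9.0, -16.1] [-0.087, -0.09, 0.062] deg8.0 q [-0.67  0.07  1.9   0.87  0.8   0.19] e3e-10 rate0.86
[-1.8, 10.5, -15.1] [-0.092, -0.084, 0.062] deg8.0 q  e2e-10 rate0.75
[-2.4, 12.0, -13.8] [-0.097, -0.078, 0.062] deg8.0 q  e8e-11 rate0.62
[-2.7, 13.5, -12.3] [-0.102, -0.072, 0.062] deg8.0 q  e2e-10 rate0.50
[-2.7, 15.0, -10.7] [-0.106, -0.066, 0.062] deg8.0 q [-0.7   0.29  1.84  1.19  1.17 -0.43] e1e-10 rate0.40
```

The path is smooth and inside the joint limits. I bring the tool back through vertical and swing it around.

Emit:
play_rows --gripper '[0,0,0,0,0,0,0,0]' --offset '[[11,-4,-2],[10.5,-5,-2],[9.5,-6.5,-2],[8.5,-8,-2],[7.5,-9,-2],[6,-9.5,-2],[4.5,-10.5,-2],[3,-10.5,-2]]' --turn '[[0,0,0.142],[0,0,0.142],[0,0,0.142],[0,0,0.142],[0,0,0.142],[0,0,0.142],[0,0,0.142],[0,0,0.142]]'

```text
t: 26.1
tool_pos: [0.5199, -0.3109, 0.2566]
eef_rot: [0.217, -0.22, -0.671, 0.674]
force: [1.1, -0.7, 0.7]
width: 0.0008
```

Emit:
play_rows --gripper '[0,0,0,0,0,0,0,0,0,0,0,0]' --offset '[[6,-2,-11],[5,-2.5,-11],[3.5,-2.5,-11.5],[2,-2.5,-11.5],[1,-2.5,-12],[1.5,6,-17.5],[0,7.5,-17],[-1,9,-16],[-2,10.5,-15],[-2.5,12,-14],[-2.5,13.5,-12],[-2.5,15,-10.5]]' --turn '[[-0.006,-0.091,0.122],[-0.017,-0.089,0.122],[-0.027,-0.087,0.122],[-0.038,-0.083,0.122],[-0.047,-0.077,0.122],[-0.075,-0.1,0.062],[-0.081,-0.095,0.062],[-0.087,-0.09,0.062],[-0.092,-0.084,0.062],[-0.097,-0.078,0.062],[-0.102,-0.072,0.062],[-0.106,-0.066,0.062]]'

```text
t: 27.6
tool_pos: [0.5659, -0.1343, 0.2225]
eef_rot: [0.542, 0.121, 0.697, -0.453]
force: [-0.8, -0.5, 0.7]
width: 0.0003
```

```bash
python3 - <<'E'
from kin import *
s,im=snap("wrist","w18");print(s["t"],s["tool_pos"],s["qpos"].round(3),s["width"],s["force"])
Rm=Rq(s["eef_rot"]);G=s["tool_pos"]+Rm@[0,.006,0];print("G",G,Rm.round(3))
_,im2=snap("side","s18")
cv2.imwrite("pics/s18c.png",np.hstack([cv2.resize(im,(448,336)),cv2.resize(im2[50:220,190:360],(336,336))]))
E
```

```text
27.6 [ 0.56587017 -0.13429449  0.22246807] [-0.704  0.293  1.835  1.181  1.176 -0.434] 0.00034165454578078904 [-0.77283633 -0.51135922  0.7284773 ]
G [ 0.56982919 -0.13093546  0.21946091] [[-0.383  0.66   0.647]
 [-0.324  0.56  -0.763]
 [-0.865 -0.501 -0.001]]
```

View pics/s18c.png

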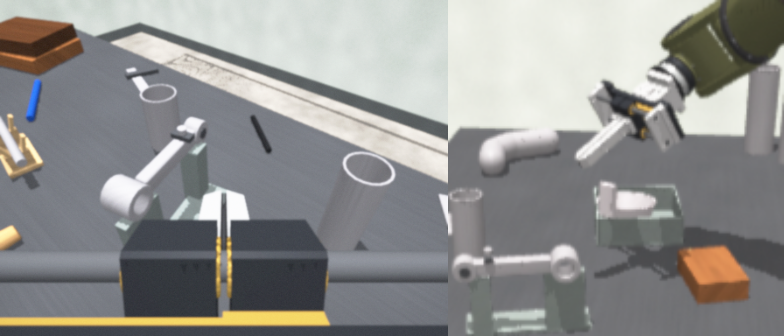

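The cup slipped out of the grip and fell into the tray. I look at how it lies.

```bash
python3 - <<'E'
from kin import *
_,im=snap("top","t19");_,im2=snap("side","s19")
cv2.imwrite("pics/s19c.png",np.hstack([cv2.resize(im[160:270,350:460],(400,400),interpolation=cv2.INTER_CUBIC),cv2.resize(im2[120:190,245:325],(400,400),interpolation=cv2.INTER_CUBIC)]))
E
```

```text
(no output)
```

View pics/s19c.png

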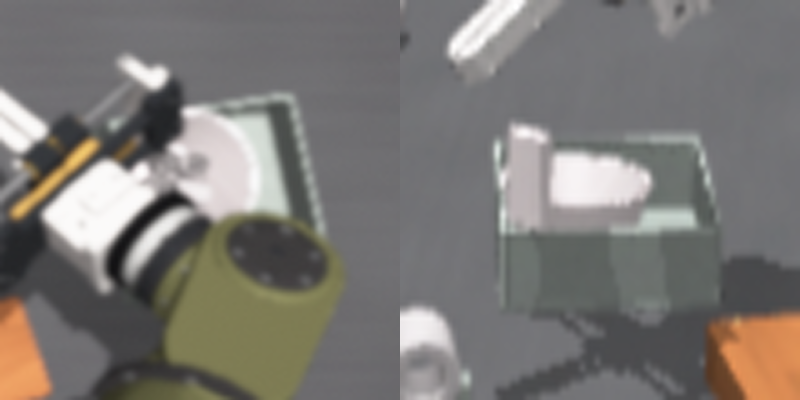

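```bash
python3 - <<'E'
from kin import *
c=[0,.061,.089]
s=robot.get_state();Rm=Rq(s["eef_rot"]);G=s["tool_pos"]+Rm@[0,.006,0]
path([(G,40,0,60,c),([.53,-.23,.27],-10,0,35,c),([.465,-.345,.29],-36,0,0,c)],[6,6])
E
```

```text
[0.0, -17.8, 7.5] [0.124, 0.074, -0.067] deg9.1 q  e1e-10 rate0.46
[0.4, -16.6, 9.8] [0.117, 0.086, -0.073] deg9.3 q  e1e-09 rate0.65
[0.6, -15.1, 11.8] [0.111, 0.094, -0.073] deg9.3 q [-0.67  0.07  1.91  0.93  0.83  0.11] e2e-15 rate0.83
[0.4, -13.6, 13.5] [0.104, 0.102, -0.073] deg9.3 q  e4e-15 rate1.01
[-0.2, -12.0, 14.9] [0.096, 0.109, -0.073] deg9.3 q  e8e-15 rate1.12
[-1.1, -10.5, 16.1] [0.088, 0.116, -0.073] deg9.3 q [-0.58  0.01  1.82  0.33  0.77  0.99] e9e-15 rate1.09
[3.5, -6.9, 20.5] [0.04, 0.064, -0.102] deg7.3 q  e1e-09 rate0.54
[2.8, -5.7, 21.1] [0.033, 0.068, -0.102] deg7.3 q  e3e-11 rate0.45
[1.9, -4.7, 21.5] [0.026, 0.071, -0.102] deg7.3 q [-0.62  0.13  1.58  0.07  1.13  1.33] e3e-12 rate0.46
[0.8, -3.9, 21.8] [0.019, 0.073, -0.102] deg7.3 q  e3e-13 rate0.47
[-0.5, -3.4, 22.0] [0.012, 0.075, -0.102] deg7.3 q  e2e-13 rate0.47
[-1.8, -3.2, 22.0] [0.004, 0.076, -0.102] deg7.3 q [-0.7   0.32  1.3   0.    1.52  1.5 ] e6e-13 rate0.47
```

Emit:
play_rows --gripper '[60,60,60,60,60,60,60,60,60,60,60,60]' --offset '[[0,-18,7.5],[0.5,-16.5,10],[0.5,-15,12],[0.5,-13.5,13.5],[0,-12,15],[-1,-10.5,16],[3.5,-7,20.5],[3,-5.5,21],[2,-4.5,21.5],[1,-4,22],[-0.5,-3.5,22],[-2,-3,22]]' --turn '[[0.124,0.074,-0.067],[0.117,0.086,-0.073],[0.111,0.094,-0.073],[0.104,0.102,-0.073],[0.096,0.109,-0.073],[0.088,0.116,-0.073],[0.04,0.064,-0.102],[0.033,0.068,-0.102],[0.026,0.071,-0.102],[0.019,0.073,-0.102],[0.012,0.075,-0.102],[0.004,0.076,-0.102]]'

```text
t: 29.3
tool_pos: [0.47, -0.3445, 0.2935]
eef_rot: [-0.205, 0.212, 0.677, -0.675]
force: [-0.9, 0.4, -0.1]
width: 0.0598
```

Emit:
play_rows --gripper '[60]' --offset '[[0,0,0]]' --turn '[[0,0,0]]'

```text
t: 29.42
tool_pos: [0.4702, -0.3452, 0.2922]
eef_rot: [-0.205, 0.212, 0.677, -0.675]
force: [-0.6, 0.4, 0.4]
width: 0.06
```

```bash
python3 - <<'E'
from kin import *
s,im=snap("wrist","w20");print(s["t"],s["tool_pos"],s["qpos"].round(3),s["width"],s["force"],Rq(s["eef_rot"]).round(3))
cv2.imwrite("pics/w20b.png",cv2.resize(im,None,fx=1.5,fy=1.5,interpolation=cv2.INTER_CUBIC))
E
```

```text
29.425 [ 0.4702187  -0.34524454  0.2921715 ] [-0.699  0.324  1.3    0.007  1.509  1.469] 0.059960599420165114 [-0.62964259  0.35833156  0.3698794 ] [[-0.827  0.011 -0.563]
 [ 0.563  0.    -0.827]
 [-0.009 -1.    -0.006]]
```

View pics/w20b.png

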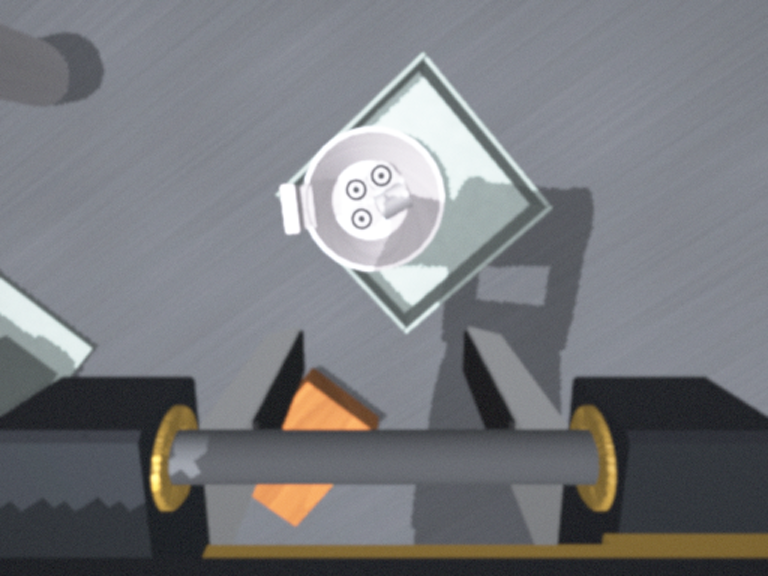

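Good news: the cup stands upright in the tray with all four bushings still inside and the tab free at (290,208). I can regrip it there with no swivel and pour by rolling. First I fit its pose.

```bash
python3 - <<'E'
from kin import *
im,E,s=load("wrist","w20")
cv2.imwrite("pics/w20d.png",cv2.resize(im[75:190,180:310],None,fx=6,fy=5.2,interpolation=cv2.INTER_CUBIC))
E
```

```text
(no output)
```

View pics/w20d.png

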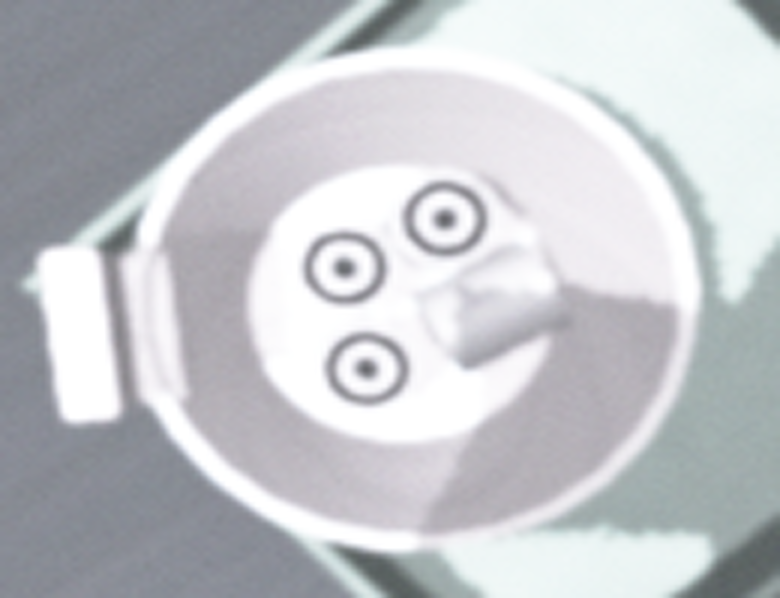

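```bash
python3 - <<'E'
from kin import *
im,E,s=load("wrist","w20")
px=lambda x,y:(180+x/6-.4,75+y/5.2-.4)
obs=np.array([px(42,250),px(100,248),px(119,412),px(61,420)])
mod=np.array([[.017,.066,.105],[.017,.056,.105],[-.017,.056,.105],[-.017,.066,.105]])
a=np.linspace(0,2*np.pi,720); rim=np.c_[.056*np.cos(a),.056*np.sin(a),a*0+.06]; 
fl=np.c_[.036*np.cos(a),.036*np.sin(a),a*0+.004]; 
def T(p):
    M=F(p[:3]); M[2,3]=p[3]; M[:3,:3]=M[:3,:3]@R.from_rotvec([p[4],p[5],0]).as_matrix(); return M
def res(p):
    M=T(p); uv=proj("wrist",tf(M,mod),E); r=proj("wrist",tf(M,rim),E); 
    return np.r_[(uv-obs).ravel(), r[:,0].max()-px(701,0)[0], r[:,1].min()-px(0,46)[1], r[:,1].max()-px(0,551)[1], (p[4:])*20,(p[3]-.004)*1000]
so=least_squares(res,[.5,-.39,-.5,.004,0,0]); print(so.x.round(4),np.degrees(so.x[2]),so.fun.round(2))
p=so.x; M=T(p); print("tab grip",tf(M,[[0,.061,.087]]))
Ti=np.linalg.inv(F([.4928,-.3876,np.radians(7.5)])); print("in tray",tf(Ti,[[p[0],p[1],0]]))
# tray corner check
print(proj("wrist",tf(F([.4928,-.3876,np.radians(7.5)]),[[.08,.08,.055],[.08,-.08,.055],[-.08,-.08,.055],[-.08,.08,.055]]),E)*1.5)
E
```

```text
[ 0.5134 -0.3602 -0.5354  0.004   0.0437  0.0062] -30.675423529088523 [-0.15 -0.14 -0.18 -0.36 -0.18  0.76  0.06 -0.17  0.51  0.56 -0.67  0.87
  0.12 -0.03]
tab grip [[ 0.54297982 -0.31133023  0.09354728]]
in tray [[0.02396132 0.02448709 0.        ]]
[[274.49625638 193.97973926]
 [424.99621534  51.43422321]
 [553.69063682 210.50353142]
 [404.87470617 335.58578347]]
```

```bash
python3 - <<'E'
from kin import *
c=[0,.061,.089]; l=[0,-.056,.06]
q=robot.get_state()["qpos"]
tc=np.array([.4928,-.3876])
for phi in(35,40,44,48):
    p,Rt,o=cuppose(np.radians(-30.7),0,np.radians(phi),1,-1,[.543,-.3113,.0925],c)
    q1,e=iks(p,Rt,q); print(phi,"grasp",q1.round(2),"%.0e"%e,"low %.3f"%low(q1)[0])
    for psi in(30,):
        ld=rz(np.radians(psi))@[0,-1,0]; q2=[-1.07,.15,1.89,.92,1.3,-.38]
        for b in(0,60,85,105):
            lip=np.r_[tc-.02*ld[:2],.1]
            p,Rt,o=cuppose(np.radians(psi),np.radians(b),np.radians(phi),1,-1,lip,l)
            q2,e=iks(p,Rt,np.array(q2)); print("   ",psi,b,q2.round(2),"%.0e"%e,"low %.3f"%low(q2)[0], "TCP",p.round(3))
E
```

```text
35 grasp [-0.59  0.34  1.89  0.11  0.3   1.42] 6e-11 low 0.135
    30 0 [-0.96  0.24  1.92  0.72  1.05 -0.3 ] 1e-11 low 0.171 TCP [ 0.421 -0.271  0.134]
    30 60 [-0.99  0.83  1.06  0.79  2.11  0.52] 3e-14 low 0.160 TCP [ 0.465 -0.347  0.218]
    30 85 [-1.    1.14  0.7   1.14  2.4   1.02] 2e-10 low 0.135 TCP [ 0.492 -0.392  0.22 ]
    30 105 [-1.    1.38  0.45  1.59  2.48  1.57] 2e-09 low 0.081 TCP [ 0.511 -0.427  0.204]
40 grasp [-0.6   0.33  1.95  0.23  0.17  1.3 ] 2e-12 low 0.128
    30 0 [-1.    0.26  1.94  0.82  1.08 -0.4 ] 1e-13 low 0.165 TCP [ 0.421 -0.271  0.134]
    30 60 [-1.02  0.81  1.12  0.85  2.06  0.51] 1e-14 low 0.157 TCP [ 0.465 -0.347  0.218]
    30 85 [-1.02  1.1   0.79  1.15  2.33  1.  ] 3e-12 low 0.134 TCP [ 0.491 -0.392  0.219]
    30 105 [-1.02  1.31  0.57  1.52  2.42  1.49] 1e-12 low 0.083 TCP [ 0.511 -0.427  0.204]
44 grasp [-0.6   0.33  1.99  0.67  0.07  0.86] 4e-15 low 0.123
    30 0 [-1.03  0.28  1.95  0.89  1.11 -0.48] 4e-15 low 0.159 TCP [ 0.421 -0.271  0.133]
    30 60 [-1.04  0.79  1.17  0.89  2.02  0.5 ] 5e-15 low 0.154 TCP [ 0.464 -0.347  0.218]
    30 85 [-1.04  1.06  0.86  1.16  2.27  0.98] 1e-13 low 0.134 TCP [ 0.491 -0.392  0.219]
    30 105 [-1.04  1.27  0.66  1.48  2.36  1.44] 7e-15 low 0.084 TCP [ 0.51  -0.426  0.204]
48 grasp [-0.6   0.33  2.03  2.47  0.08 -0.94] 6e-16 low 0.117
    30 0 [-1.06  0.3   1.96  0.96  1.14 -0.55] 2e-14 low 0.153 TCP [ 0.42  -0.271  0.133]
    30 60 [-1.06  0.77  1.22  0.94  1.98  0.49] 3e-15 low 0.151 TCP [ 0.464 -0.347  0.218]
    30 85 [-1.05  1.03  0.93  1.18  2.22  0.96] 5e-15 low 0.133 TCP [ 0.49  -0.392  0.219]
    30 105 [-1.05  1.22  0.74  1.45  2.3   1.39] 3e-09 low 0.086 TCP [ 0.51  -0.426  0.204]
```

```bash
python3 - <<'E'
from kin import *
c=[0,.061,.089]
s=robot.get_state();Rm=Rq(s["eef_rot"]);G=s["tool_pos"]+Rm@[0,.006,0]
path([(G,-34.2,0,0,c),([.543,-.3113,.19],-30.7,0,35,c)],[5])
E
```

```text
[-7.4, 19.4, -13.5] [0.006, -0.011, 0.112] deg6.5 q  e2e-09 rate0.63
[-5.3, 20.1, -13.5] [-0.002, -0.012, 0.122] deg7.0 q [-0.66  0.24  1.52  0.02  1.14  1.48] e2e-15 rate0.69
[-3.0, 20.8, -13.4] [-0.004, -0.012, 0.122] deg7.0 q  e8e-16 rate0.72
[-0.6, 21.1, -13.3] [-0.005, -0.011, 0.122] deg7.0 q  e4e-15 rate0.75
[1.8, 21.2, -13.2] [-0.006, -0.01, 0.122] deg7.0 q [-0.59  0.19  1.82  0.07  0.53  1.47] e5e-15 rate0.78
```

Emit:
play_rows --gripper '[40,40,40,40,40,40,40]' --offset '[[-7.5,19.5,-13.5],[-5.5,20,-13.5],[-3,21,-13.5],[-0.5,21,-13.5],[2,21,-13],[0,0,0],[0,0,0]]' --turn '[[0.006,-0.011,0.112],[-0.002,-0.012,0.122],[-0.004,-0.012,0.122],[-0.005,-0.011,0.122],[-0.006,-0.01,0.122],[0,0,0],[0,0,0]]'

```text
t: 30.35
tool_pos: [0.5399, -0.3087, 0.1961]
eef_rot: [-0.025, -0.382, -0.595, 0.706]
force: [0.5, -0.3, 0.7]
width: 0.0401
```

```bash
python3 - <<'E'
from kin import *
s,im=snap("wrist","w21");print(s["t"],s["tool_pos"],s["qpos"].round(3),s["width"])
E=ext("wrist",s)
M=F([.5134,-.3602,-.5354]);M[2,3]=.004;M[:3,:3]=M[:3,:3]@R.from_rotvec([.0437,.0062,0]).as_matrix()
m=tf(M,[[.017,.066,.105],[.017,.056,.105],[-.017,.056,.105],[-.017,.066,.105],[0,.061,.089]])
for u,v in proj("wrist",m,E): cv2.circle(im,(int(round(u)),int(round(v))),2,(0,0,255),-1)
cv2.imwrite("pics/w21b.png",cv2.resize(im,None,fx=1.5,fy=1.5))
p,Rt,o=cuppose(np.radians(-30.7),0,np.radians(35),1,-1,[.543,-.3113,.0925],[0,.061,.089])
plan(p,Rt,3)
E
```

```text
30.35 [ 0.53988149 -0.30868865  0.19605786] [-0.593  0.187  1.813  0.066  0.537  1.467] 0.04009536816872423
rotvec total [0.001  0.0002 0.0037]
[18.7, 27.1, 0.2] [0.0, 0.0, 0.001]
[18.7, 27.0, 0.2] [0.0, 0.0, 0.001]
[18.7, 27.0, 0.2] [0.0, 0.0, 0.001]
```

View pics/w21b.png

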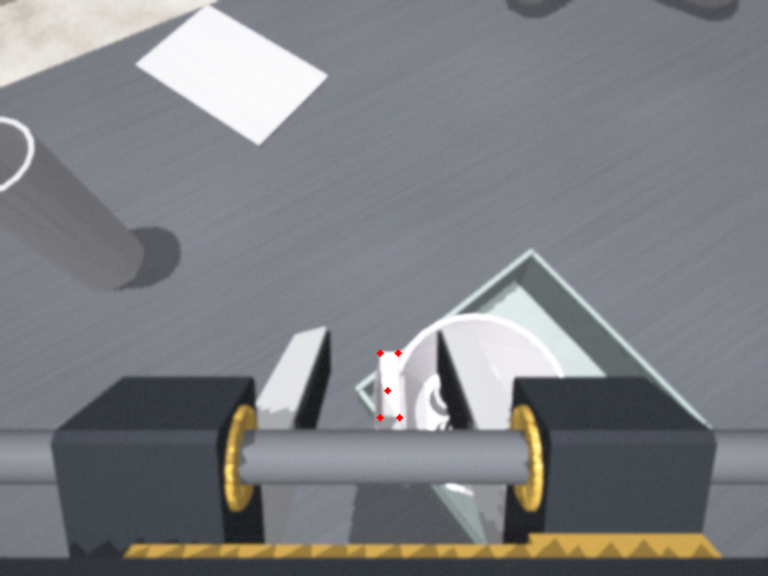

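The tab is again centred as predicted. I descend, grip and lift.

Emit:
play_rows --gripper '[40,40,40,40,40,0,0,0,0,0]' --offset '[[16,24,0],[18,26,0.5],[14,20,0],[8,11,0],[0,0,0],[0,0,0],[0,0,0],[0,0,0],[0,0,0],[0,0,0]]' --turn '[[0,0,0],[0,0,0],[0,0,0],[0,0,0],[0,0,0],[0,0,0],[0,0,0],[0,0,0],[0,0,0],[0,0,0]]'

```text
t: 31.65
tool_pos: [0.5397, -0.3092, 0.0959]
eef_rot: [-0.025, -0.382, -0.595, 0.706]
force: [-2.4, -1.4, 4.6]
width: 0.0095
```

```bash
python3 - <<'E'
from kin import *
c=[0,.061,.089]
s=robot.get_state();Rm=Rq(s["eef_rot"]);G=s["tool_pos"]+Rm@[0,.006,0];print(s["t"],s["width"],s["force"],G,s["qpos"].round(2))
ld=rz(np.radians(30))@[0,-1,0]; tc=np.array([.4928,-.3876])
lip=np.r_[tc-.02*ld[:2],.11]
# pour start G at beta=0 with lip high
o=cuppose(np.radians(30),0,np.radians(35),1,-1,np.r_[lip[:2],.2],[0,-.056,.06])
G1=o[2]+rz(np.radians(30))@np.array(c); print(G1)
q=path([(G,-30.7,0,35,c),(G+[0,0,.12],-30.7,0,35,c),(G1,30,0,35,c)],[5,12])
E
```

```text
31.65 0.009540818513018181 [-2.41147228 -1.41067204  4.61402245] [ 0.54261688 -0.31095999  0.09101357] [-0.59  0.34  1.89  0.11  0.31  1.41]
[ 0.4243     -0.26895452  0.229     ]
[-13.7, -19.7, -0.0] [0.001, 0.0, 0.004] deg0.2 q  e7e-12 rate0.21
[-13.8, -19.7, 0.0] [-0.0, -0.0, -0.0] deg0.0 q [-0.59  0.26  1.86  0.08  0.41  1.45] e7e-12 rate0.20
[-13.8, -19.7, 0.0] [0.0, 0.0, 0.0] deg0.0 q  e3e-12 rate0.20
[-13.8, -19.7, 0.0] [0.0, 0.0, 0.0] deg0.0 q  e2e-12 rate0.20
[-13.8, -19.7, 0.0] [-0.0, -0.0, -0.0] deg0.0 q [-0.59  0.16  1.79  0.06  0.58  1.47] e9e-13 rate0.20
[7.5, -7.1, 2.3] [-0.051, -0.072, -0.0] deg5.1 q  e1e-11 rate0.75
[7.7, -7.2, 1.4] [-0.051, -0.072, 0.0] deg5.1 q  e2e-11 rate0.72
[7.7, -7.2, 0.5] [-0.051, -0.072, 0.0] deg5.1 q  e1e-11 rate0.66
[7.7, -7.2, -0.4] [-0.051, -0.072, 0.0] deg5.1 q  e3e-12 rate0.59
[7.6, -7.1, -1.3] [-0.051, -0.072, -0.0] deg5.1 q  e4e-13 rate0.53
[7.4, -7.0, -2.3] [-0.051, -0.072, 0.0] deg5.1 q [-0.81  0.08  1.87  0.59  0.84  0.45] e1e-13 rate0.48
[7.2, -6.9, -3.1] [-0.051, -0.072, 0.0] deg5.1 q  e7e-14 rate0.43
[6.9, -6.7, -4.0] [-0.051, -0.072, 0.0] deg5.1 q  e2e-14 rate0.39
[6.6, -6.5, -4.8] [-0.051, -0.072, 0.0] deg5.1 q  e6e-15 rate0.36
[6.2, -6.2, -5.6] [-0.051, -0.072, -0.0] deg5.1 q  e2e-15 rate0.33
[5.7, -5.9, -6.3] [-0.051, -0.072, 0.0] deg5.1 q  e3e-15 rate0.31
[5.2, -5.5, -7.0] [-0.051, -0.072, -0.0] deg5.1 q [-0.96  0.1   1.82  0.65  1.24 -0.13] e3e-15 rate0.30
```

Emit:
play_rows --gripper '[0,0,0,0,0,0,0]' --offset '[[-6,-8,0],[-12,-18,0],[-17,-24,0],[-17,-24,0],[-11,-16,0],[-6,-8.5,0],[0,0,0]]' --turn '[[0,0,0],[0,0,0],[0,0,0],[0,0,0],[0,0,0],[0,0,0],[0,0,0]]'

```text
t: 32.52
tool_pos: [0.5399, -0.3092, 0.2157]
eef_rot: [-0.025, -0.382, -0.596, 0.706]
force: [-0.3, 0.1, -5.0]
width: 0.0095
```

Emit:
play_rows --gripper '[0,0,0,0,0,0,0,0,0,0,0,0]' --offset '[[7.5,-7,2.5],[7.5,-7,1.5],[7.5,-7,0.5],[7.5,-7,-0.5],[7.5,-7,-1.5],[7.5,-7,-2],[7,-7,-3],[7,-6.5,-4],[6.5,-6.5,-5],[6,-6,-5.5],[5.5,-6,-6.5],[5,-5.5,-7]]' --turn '[[-0.051,-0.072,0],[-0.051,-0.072,0],[-0.051,-0.072,0],[-0.051,-0.072,0],[-0.051,-0.072,0],[-0.051,-0.072,0],[-0.051,-0.072,0],[-0.051,-0.072,0],[-0.051,-0.072,0],[-0.051,-0.072,0],[-0.051,-0.072,0],[-0.051,-0.072,0]]'

```text
t: 34.02
tool_pos: [0.4225, -0.2712, 0.2332]
eef_rot: [0.379, 0.03, 0.71, -0.592]
force: [0.3, 0.1, -4.8]
width: 0.0097
```

```bash
python3 - <<'E'
from kin import *
s,im=snap("wrist","w22");print(s["t"],s["tool_pos"],s["qpos"].round(3),s["width"],s["force"],Rq(s["eef_rot"]).round(3))
_,im2=snap("side","s22")
cv2.imwrite("pics/s22c.png",np.hstack([cv2.resize(im,(448,336)),cv2.resize(im2[40:210,200:370],(336,336))]))
c=[0,.061,.089]; l=[0,-.056,.06]
Rm=Rq(s["eef_rot"]);G=s["tool_pos"]+Rm@[0,.006,0]
ld=rz(np.radians(30))@[0,-1,0]; tc=np.array([.4928,-.3876])
lipc=G+rz(np.radians(30))@(np.array(l)-c); print("lip now",lipc)
a=np.r_[tc-.01*ld[:2],.13]; b=np.r_[tc-.02*ld[:2],.115]
path([(lipc,30,0,35,l),(a,30,60,35,l),(b,30,85,35,l),(b,30,106,35,l)],[9,5,4])
E
```

```text
34.025 [ 0.4225333  -0.27117221  0.23322192] [-0.956  0.113  1.807  0.648  1.246 -0.13 ] 0.009705584645804339 [ 0.27050506  0.07664122 -4.83000879] [[-0.711  0.491  0.502]
 [-0.406  0.296 -0.865]
 [-0.574 -0.819 -0.011]]
lip now [ 0.48398128 -0.37072029  0.19930744]
[-3.2, -4.6, 5.1] [-0.086, 0.061, -0.0] deg6.0 q  e8e-15 rate0.38
[-3.3, -4.8, 6.6] [-0.095, 0.067, 0.0] deg6.7 q  e3e-14 rate0.41
[-3.4, -5.0, 7.5] [-0.095, 0.067, -0.0] deg6.7 q  e7e-14 rate0.40
[-3.6, -5.3, 8.3] [-0.095, 0.067, 0.0] deg6.7 q [-0.98  0.39  1.47  0.65  1.67  0.16] e2e-13 rate0.40
[-3.9, -5.7, 9.1] [-0.095, 0.067, 0.0] deg6.7 q  e5e-13 rate0.42
[-4.2, -6.2, 9.8] [-0.095, 0.067, -0.0] deg6.7 q  e2e-12 rate0.43
[-4.6, -6.7, 10.4] [-0.095, 0.067, 0.0] deg6.7 q  e7e-12 rate0.45
[-5.0, -7.3, 11.0] [-0.095, 0.067, 0.0] deg6.7 q  e3e-11 rate0.46
[-5.4, -7.9, 11.5] [-0.095, 0.067, -0.0] deg6.7 q [-0.99  0.83  1.    0.82  2.16  0.57] e1e-10 rate0.47
[-3.9, -5.6, 5.0] [-0.071, 0.05, -0.0] deg5.0 q  e7e-13 rate0.31
[-4.0, -5.7, 5.3] [-0.071, 0.05, 0.0] deg5.0 q [-0.99  0.95  0.87  0.93  2.27  0.74] e2e-12 rate0.32
[-4.1, -5.9, 5.5] [-0.071, 0.05, -0.0] deg5.0 q  e3e-12 rate0.35
[-4.2, -6.0, 5.8] [-0.071, 0.05, 0.0] deg5.0 q  e5e-12 rate0.37
[-4.3, -6.2, 6.0] [-0.071, 0.05, 0.0] deg5.0 q [-1.    1.12  0.7   1.16  2.41  1.05] e2e-11 rate0.40
[-6.1, -8.7, 3.6] [-0.075, 0.053, -0.0] deg5.2 q  e7e-10 rate0.50
[-6.1, -8.7, 3.6] [-0.075, 0.053, 0.0] deg5.2 q [-1.    1.25  0.57  1.39  2.47  1.33] e1e-09 rate0.52
[-6.1, -8.7, 3.6] [-0.075, 0.053, -0.0] deg5.2 q  e1e-15 rate0.53
[-6.1, -8.7, 3.6] [-0.075, 0.053, -0.0] deg5.2 q [-1.    1.37  0.45  1.62  2.48  1.62] e4e-15 rate0.52
```

View pics/s22c.png

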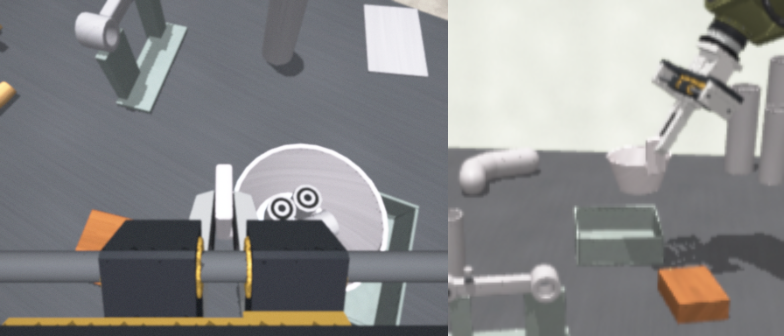

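The cup is held level with the bushings inside. I roll to 60° first.

Emit:
play_rows --gripper '[0,0,0,0,0,0,0,0,0,0]' --offset '[[-3,-4.5,5],[-3,-5,6.5],[-3.5,-5,7.5],[-3.5,-5,8.5],[-4,-5.5,9],[-4,-6,10],[-4.5,-6.5,10.5],[-5,-7.5,11],[-5.5,-8,11.5],[0,0,0]]' --turn '[[-0.086,0.061,0],[-0.095,0.067,0],[-0.095,0.067,0],[-0.095,0.067,0],[-0.095,0.067,0],[-0.095,0.067,0],[-0.095,0.067,0],[-0.095,0.067,0],[-0.095,0.067,0],[0,0,0]]'

```text
t: 35.38
tool_pos: [0.4711, -0.3556, 0.245]
eef_rot: [0.137, 0.044, 0.965, -0.218]
force: [-0.4, -0.1, -6.1]
width: 0.01
```

```bash
python3 - <<'E'
from kin import *
s,im=snap("wrist","w23");print(s["t"],s["tool_pos"],s["qpos"].round(3),s["width"],s["force"],"jaw elev",Rq(s["eef_rot"])[:,2].round(3))
_,im2=snap("side","s23")
cv2.imwrite("pics/s23c.png",np.hstack([cv2.resize(im,(448,336)),cv2.resize(im2[80:210,230:360],(336,336))]))
E
```

```text
35.375 [ 0.47111949 -0.35555288  0.2449897 ] [-0.992  0.829  1.     0.824  2.151  0.576] 0.009968881601584248 [-0.38663226 -0.07799679 -6.11151469] jaw elev [ 0.244 -0.434 -0.867]
```

View pics/s23c.png

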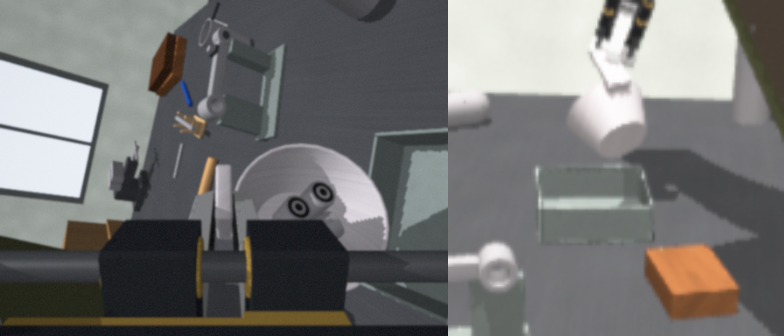

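The cup now tips with the tool, the mouth is over the tray and the bushings are still inside. I continue to 85° and then 106°, and hold.

Emit:
play_rows --gripper '[0,0,0,0,0,0,0,0,0,0,0,0]' --offset '[[-4,-5.5,5],[-4,-5.5,5.5],[-4,-6,5.5],[-4,-6,6],[-4.5,-6,6],[0,0,0],[-6,-8.5,3.5],[-6,-8.5,3.5],[-6,-8.5,3.5],[-6,-8.5,3.5],[0,0,0],[0,0,0]]' --turn '[[-0.071,0.05,0],[-0.071,0.05,0],[-0.071,0.05,0],[-0.071,0.05,0],[-0.071,0.05,0],[0,0,0],[-0.075,0.053,0],[-0.075,0.053,0],[-0.075,0.053,0],[-0.075,0.053,0],[0,0,0],[0,0,0]]'

```text
t: 36.98
tool_pos: [0.5122, -0.427, 0.2204]
eef_rot: [-0.073, 0.045, 0.99, 0.113]
force: [-1.1, -0.2, -2.3]
width: 0.0098
```

```bash
python3 - <<'E'
from kin import *
s,im=snap("wrist","w24");print(s["t"],s["tool_pos"],s["qpos"].round(3),s["width"],s["force"],"jaw elev",Rq(s["eef_rot"])[:,2].round(3))
_,im2=snap("side","s24")
cv2.imwrite("pics/s24c.png",np.hstack([cv2.resize(im,(448,336)),cv2.resize(im2[80:210,230:360],(336,336))]))
E
```

```text
36.975 [ 0.51221069 -0.42699039  0.22040132] [-1.     1.355  0.463  1.61   2.48   1.607] 0.009828440597952117 [-1.13364175 -0.17745928 -2.25163013] jaw elev [-0.135  0.23  -0.964]
```

View pics/s24c.png

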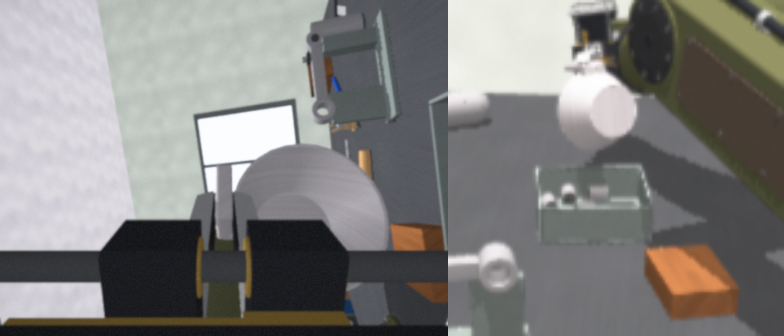

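All out: the cup is empty and the force fell to 2.3 N. I roll back upright.

```bash
python3 - <<'E'
from kin import *
l=[0,-.056,.06];c=[0,.061,.089]
ld=rz(np.radians(30))@[0,-1,0]; tc=np.array([.4928,-.3876])
a=np.r_[tc-.01*ld[:2],.14]; b=np.r_[tc-.02*ld[:2],.115]
q=path([(b,30,106,35,l),(a,30,60,35,l),([.484,-.37,.2],30,0,35,l)],[6,7])
print(q)
E
```

```text
[8.3, 11.1, -6.0] [0.102, -0.074, -0.004] deg7.2 q  e4e-10 rate0.66
[8.5, 12.2, -7.8] [0.11, -0.077, -0.0] deg7.7 q  e6e-10 rate0.72
[8.2, 11.7, -7.7] [0.11, -0.077, 0.0] deg7.7 q [-1.    1.1   0.69  1.16  2.41  1.04] e5e-10 rate0.68
[7.9, 11.3, -7.4] [0.11, -0.077, 0.0] deg7.7 q  e1e-10 rate0.62
[7.6, 10.8, -7.1] [0.11, -0.077, 0.0] deg7.7 q  e3e-11 rate0.55
[7.3, 10.5, -6.7] [0.11, -0.077, 0.0] deg7.7 q [-0.99  0.82  0.99  0.83  2.17  0.59] e8e-12 rate0.49
[8.3, 12.2, -11.9] [0.123, -0.086, 0.0] deg8.6 q  e3e-11 rate0.59
[7.6, 11.2, -11.3] [0.123, -0.086, -0.0] deg8.6 q  e5e-12 rate0.58
[7.0, 10.3, -10.6] [0.123, -0.086, 0.0] deg8.6 q [-0.98  0.48  1.36  0.67  1.8   0.25] e1e-12 rate0.56
[6.5, 9.5, -9.7] [0.123, -0.086, 0.0] deg8.6 q  e2e-12 rate0.54
[6.0, 8.9, -8.7] [0.123, -0.086, -0.0] deg8.6 q  e9e-12 rate0.52
[5.6, 8.3, -7.6] [0.123, -0.086, 0.0] deg8.6 q  e3e-11 rate0.52
[5.3, 7.9, -6.4] [0.123, -0.086, -0.0] deg8.6 q [-0.95  0.1   1.81  0.65  1.24 -0.13] e1e-10 rate0.54
[-0.95480466  0.10400352  1.81499102  0.64958155  1.23529581 -0.13241389]
```

Emit:
play_rows --gripper '[0,0,0,0,0,0]' --offset '[[8.5,11,-6],[8.5,12,-8],[8,11.5,-7.5],[8,11.5,-7.5],[7.5,11,-7],[7.5,10.5,-6.5]]' --turn '[[0.102,-0.074,-0.004],[0.11,-0.077,0],[0.11,-0.077,0],[0.11,-0.077,0],[0.11,-0.077,0],[0.11,-0.077,0]]'

```text
t: 37.83
tool_pos: [0.4696, -0.3555, 0.2576]
eef_rot: [0.141, 0.041, 0.964, -0.221]
force: [-0.2, -0.3, -3.1]
width: 0.0096
```

Emit:
play_rows --gripper '[0,0,0,0,0,0,0,0]' --offset '[[8.5,12,-12],[7.5,11,-11.5],[7,10.5,-10.5],[6.5,9.5,-9.5],[6,9,-8.5],[5.5,8.5,-7.5],[5.5,8,-6.5],[0,0,0]]' --turn '[[0.123,-0.086,0],[0.123,-0.086,0],[0.123,-0.086,0],[0.123,-0.086,0],[0.123,-0.086,0],[0.123,-0.086,0],[0.123,-0.086,0],[0,0,0]]'

```text
t: 38.83
tool_pos: [0.4215, -0.2697, 0.2326]
eef_rot: [0.381, 0.029, 0.705, -0.598]
force: [0.3, 0.6, -2.3]
width: 0.0098
```

```bash
python3 - <<'E'
from kin import *
s,im=snap("wrist","w25");Rm=Rq(s["eef_rot"]);print(s["t"],s["tool_pos"],s["qpos"].round(3),s["width"],s["force"],Rm.round(3))
_,im2=snap("side","s25")
cv2.imwrite("pics/s25c.png",np.hstack([cv2.resize(im,(448,336)),cv2.resize(im2[60:210,220:370],(336,336),interpolation=cv2.INTER_CUBIC)]))
c=[0,.061,.089]; G=s["tool_pos"]+Rm@[0,.006,0]; print("G",G)
# place: cup centre (.61,-.17), psi 30
pl=np.array([.61,-.165]); Gp=np.r_[pl,0]+rz(np.radians(30))@np.array([0,.061,.091])
q=path([(G,30,0,35,c),(Gp+[0,0,.12],30,0,35,c),(Gp+[0,0,.0],30,0,35,c)],[6,4]); print(Gp,low(q))
E
```

```text
38.825 [ 0.4215009  -0.26967528  0.23263226] [-0.955  0.101  1.821  0.649  1.23  -0.138] 0.009750236626196018 [ 0.31674734  0.55007504 -2.33127555] [[-0.708  0.497  0.502]
 [-0.414  0.283 -0.865]
 [-0.572 -0.82   0.005]]
G [ 0.42448243 -0.26797559  0.22771073]
[-27.2, 22.7, -11.2] [-0.002, 0.002, 0.001] deg0.2 q  e9e-12 rate0.41
[-27.4, 22.6, -9.6] [-0.0, -0.0, 0.0] deg0.0 q  e5e-12 rate0.42
[-27.4, 22.6, -9.6] [0.0, 0.0, 0.0] deg0.0 q [-0.71  0.12  1.82  0.66  1.08  0.05] e4e-12 rate0.42
[-27.4, 22.6, -9.6] [0.0, 0.0, 0.0] deg0.0 q  e4e-12 rate0.41
[-27.4, 22.6, -9.6] [0.0, 0.0, 0.0] deg0.0 q  e2e-12 rate0.40
[-27.4, 22.6, -9.6] [0.0, 0.0, 0.0] deg0.0 q [-0.48  0.19  1.76  0.64  0.94  0.25] e8e-13 rate0.38
[17.2, 24.6, 0.0] [0.0, 0.0, 0.0] deg0.0 q  e6e-12 rate0.20
[17.2, 24.6, 0.0] [0.0, 0.0, 0.0] deg0.0 q [-0.48  0.27  1.82  0.71  0.83  0.14] e6e-12 rate0.21
[17.2, 24.6, 0.0] [0.0, 0.0, 0.0] deg0.0 q  e5e-12 rate0.23
[17.2, 24.6, 0.0] [0.0, 0.0, 0.0] deg0.0 q [-0.48  0.36  1.86  0.81  0.74  0.  ] e2e-12 rate0.25
[ 0.5795     -0.11217245  0.091     ] (np.float64(0.13338474309146606), array([ 0.44428961, -0.1902362 ,  0.31397319]))
```

View pics/s25c.png

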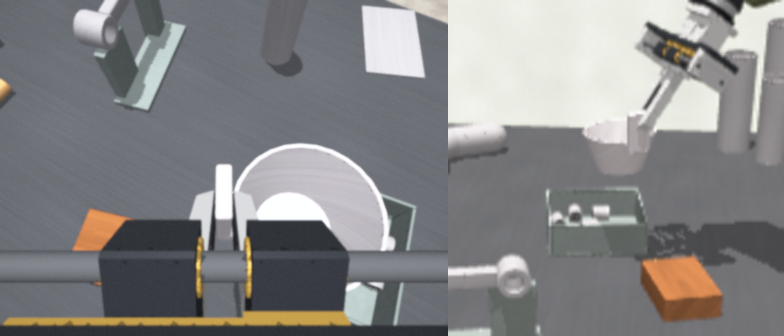

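The cup looks empty and is upright in the grip. I move over the free bench spot between the fixture and the tray.

Emit:
play_rows --gripper '[0,0,0,0,0,0,0,0,0,0,0]' --offset '[[-20,17,-8],[-28,23,-10],[-30,25,-11],[-30,25,-10],[-30,25,-10],[-26,21,-9],[0,0,0],[20,28,0],[20,28,0],[15,22,0],[0,0,0]]' --turn '[[0,0,0],[0,0,0],[0,0,0],[0,0,0],[0,0,0],[0,0,0],[0,0,0],[0,0,0],[0,0,0],[0,0,0],[0,0,0]]'

```text
t: 40.3
tool_pos: [0.5765, -0.1154, 0.1172]
eef_rot: [0.379, 0.03, 0.707, -0.596]
force: [0.6, -0.2, -1.7]
width: 0.0098
```

```bash
python3 - <<'E'
from kin import *
s,im=snap("top","t26");Rm=Rq(s["eef_rot"]);G=s["tool_pos"]+Rm@[0,.006,0];print(s["t"],"G",G,s["width"],s["force"])
_,im2=snap("side","s26")
cv2.imwrite("pics/s26c.png",np.hstack([cv2.resize(im[120:270,300:460],(427,400),interpolation=cv2.INTER_CUBIC),cv2.resize(im2[100:230,210:330],(369,400),interpolation=cv2.INTER_CUBIC)]))
E
```

```text
40.3 G [ 0.57946682 -0.11371358  0.11229305] 0.009750717251871648 [ 0.58523261 -0.17901632 -1.71060155]
```

View pics/s26c.png

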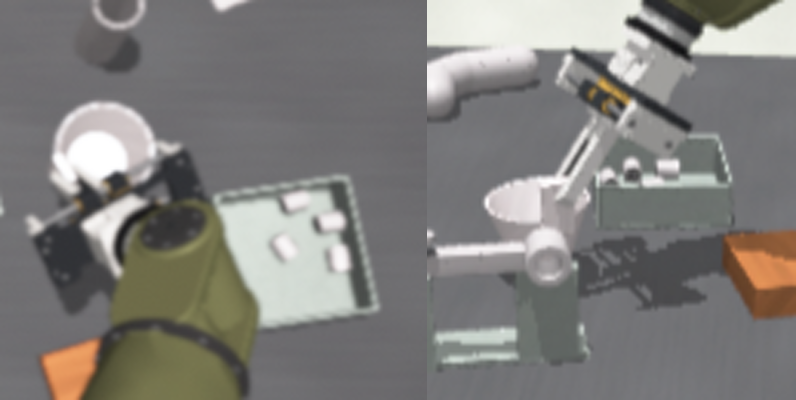

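All four bushings are visible in the tray at (295,201), (329,221), (285,246) and (340,258) in the crop, and the cup is empty. I lower it to the bench.

Emit:
play_rows --gripper '[0,0,0,0,0,0]' --offset '[[6,8,0],[4,6,0],[2,3,0],[1,1.5,0],[0,0,0],[0,0,0]]' --turn '[[0,0,0],[0,0,0],[0,0,0],[0,0,0],[0,0,0],[0,0,0]]'

```text
t: 41.15
tool_pos: [0.5772, -0.1151, 0.0963]
eef_rot: [0.38, 0.031, 0.706, -0.597]
force: [-0.2, -0.1, -2.3]
width: 0.0097
```

```bash
python3 - <<'E'
from kin import *
s=robot.get_state();Rm=Rq(s["eef_rot"]);G=s["tool_pos"]+Rm@[0,.006,0];print(s["t"],"G",G,s["width"],s["force"])
E
```

```text
41.15 G [ 0.58022187 -0.11338836  0.09140765] 0.009746912951587817 [-0.22501967 -0.1323783  -2.31792758]
```

Emit:
play_rows --gripper '[0,0,0,0]' --offset '[[0.6,0.8,0],[0.6,0.8,0],[0.6,0.8,0],[0,0,0]]' --turn '[[0,0,0],[0,0,0],[0,0,0],[0,0,0]]'

```text
t: 41.65
tool_pos: [0.577, -0.1151, 0.093]
eef_rot: [0.38, 0.031, 0.706, -0.597]
force: [0.3, -0.6, -3.0]
width: 0.0097
```

Emit:
play_rows --gripper '[0,0,0,0]' --offset '[[0.6,0.8,0],[0.6,0.8,0],[0,0,0],[0,0,0]]' --turn '[[0,0,0],[0,0,0],[0,0,0],[0,0,0]]'

```text
t: 42.15
tool_pos: [0.577, -0.1152, 0.0911]
eef_rot: [0.38, 0.031, 0.706, -0.597]
force: [-0.1, 0.1, -2.1]
width: 0.0101
```

```bash
python3 - <<'E'
from kin import *
s=robot.get_state();Rm=Rq(s["eef_rot"]);G=s["tool_pos"]+Rm@[0,.006,0];print(s["t"],"G",G,s["width"],s["force"])
_,im2=snap("side","s27")
cv2.imwrite("pics/s27c.png",cv2.resize(im2[120:240,190:330],None,fx=5,fy=5,interpolation=cv2.INTER_CUBIC))
E
```

```text
42.15 G [ 0.5799972  -0.1134428   0.08621398] 0.010105178802008188 [-0.09812933  0.14641034 -2.13565389]
```

View pics/s27c.png

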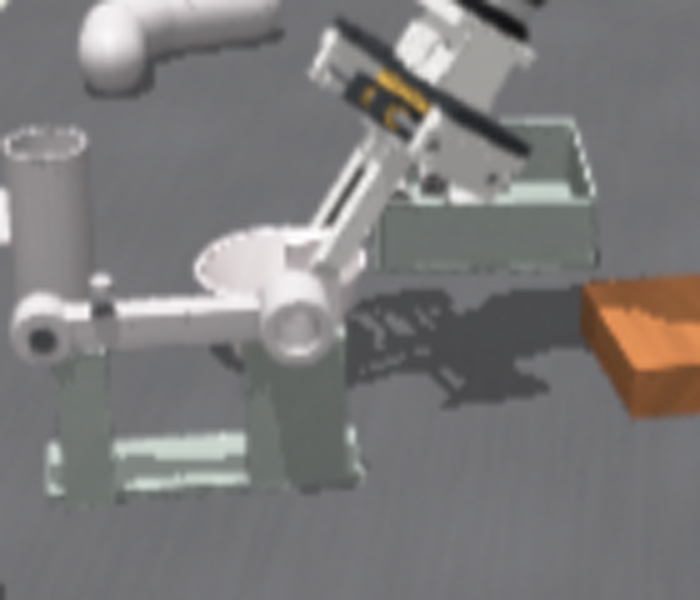

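Emit:
play_rows --gripper '[0,0,0,0,0]' --offset '[[0.6,0.8,0],[0.6,0.8,0],[0.6,0.8,0],[0,0,0],[0,0,0]]' --turn '[[0,0,0],[0,0,0],[0,0,0],[0,0,0],[0,0,0]]'

```text
t: 42.82
tool_pos: [0.5769, -0.1152, 0.0881]
eef_rot: [0.38, 0.031, 0.706, -0.597]
force: [0.5, 1.0, -2.9]
width: 0.0097
```

Emit:
play_rows --gripper '[0,0,0,0,0]' --offset '[[0.6,0.8,0],[0.6,0.8,0],[0.6,0.8,0],[0,0,0],[0,0,0]]' --turn '[[0,0,0],[0,0,0],[0,0,0],[0,0,0],[0,0,0]]'

```text
t: 43.45
tool_pos: [0.5771, -0.1153, 0.0856]
eef_rot: [0.38, 0.031, 0.706, -0.597]
force: [-2.3, 1.2, 5.1]
width: 0.0098
```

```bash
python3 - <<'E'
from kin import *
s,im=snap("wrist","w28");Rm=Rq(s["eef_rot"]);G=s["tool_pos"]+Rm@[0,.006,0];print(s["t"],"G",G,s["width"],s["force"])
cv2.imwrite("pics/w28b.png",cv2.resize(im,None,fx=1.5,fy=1.5))
E
```

```text
43.45 G [ 0.58009021 -0.11361433  0.08067719] 0.009789139034619582 [-2.30622631  1.15268029  5.05271184]
```

View pics/w28b.png

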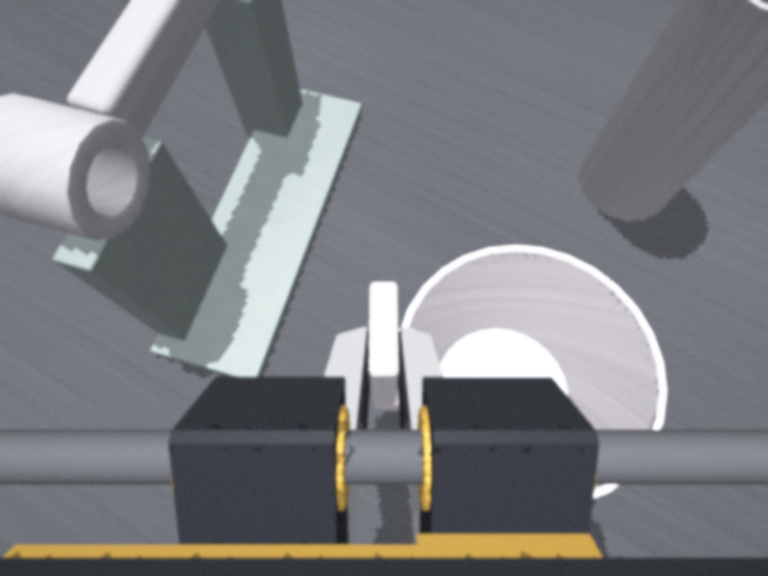

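Contact with the bench (force rose by about 7 N). I release, then back straight up.

Emit:
play_rows --gripper '[36,36,36,36,36]' --offset '[[0,0,0],[0,0,0],[0,0,0],[-1,-1.5,0],[0,0,0]]' --turn '[[0,0,0],[0,0,0],[0,0,0],[0,0,0],[0,0,0]]'

```text
t: 44.12
tool_pos: [0.5769, -0.1153, 0.0871]
eef_rot: [0.38, 0.031, 0.706, -0.597]
force: [-0.1, 0.1, 0.6]
width: 0.0363
```

```bash
python3 - <<'E'
from kin import *
s,im=snap("wrist","w29");print(s["t"],s["width"],s["force"])
cv2.imwrite("pics/w29b.png",cv2.resize(im,None,fx=1.5,fy=1.5))
E
```

```text
44.125 0.03627697960265532 [-0.13374341  0.10664392  0.58950388]
```

View pics/w29b.png

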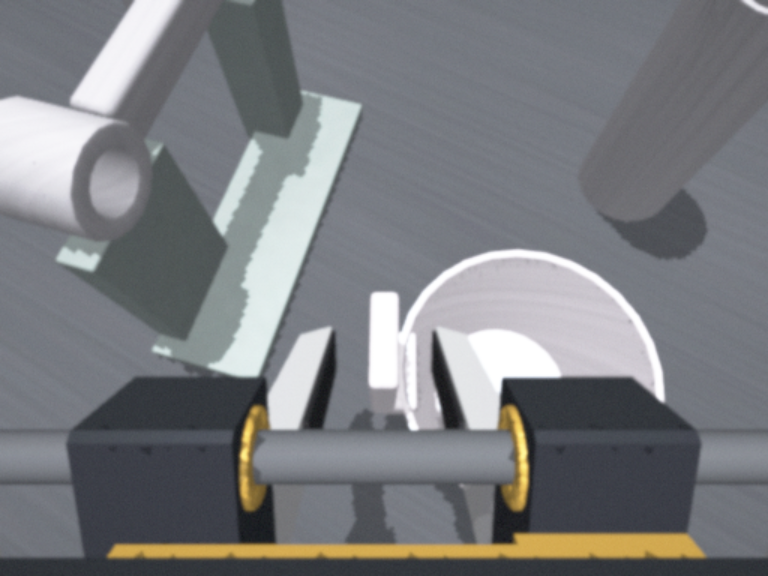

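The cup is free of both fingers and upright. I raise the arm clear.

Emit:
play_rows --gripper '[36,36,36,36,36,36,36,36]' --offset '[[-6,-8,0],[-14,-20,0],[-20,-28,0],[-25,-35,0],[-20,-28,0],[0,-50,0],[0,-40,0],[0,0,0]]' --turn '[[0,0,0],[0,0,0],[0,0,0],[0,0,0],[0,0,0],[0,0,0],[0,0,0],[0,0,0]]'

```text
t: 45.18
tool_pos: [0.533, -0.141, 0.3102]
eef_rot: [0.381, 0.032, 0.704, -0.598]
force: [0.3, 0.7, -0.2]
width: 0.0361
```

```bash
python3 - <<'E'
from kin import *
s,im=snap("top","t30");print(s["t"],s["tool_pos"],s["qvel"].round(3),s["force"])
_,im2=snap("side","s30")
cv2.imwrite("pics/t30b.png",cv2.resize(im,None,fx=1.5,fy=1.5,interpolation=cv2.INTER_CUBIC))
cv2.imwrite("pics/s30b.png",cv2.resize(im2,None,fx=1.5,fy=1.5,interpolation=cv2.INTER_CUBIC))
E
```

```text
45.175 [ 0.53303646 -0.14101523  0.31017597] [ 0.026  0.055  0.043  0.008 -0.044 -0.006] [ 0.31583768  0.68564093 -0.2482742 ]
```

View pics/t30b.png

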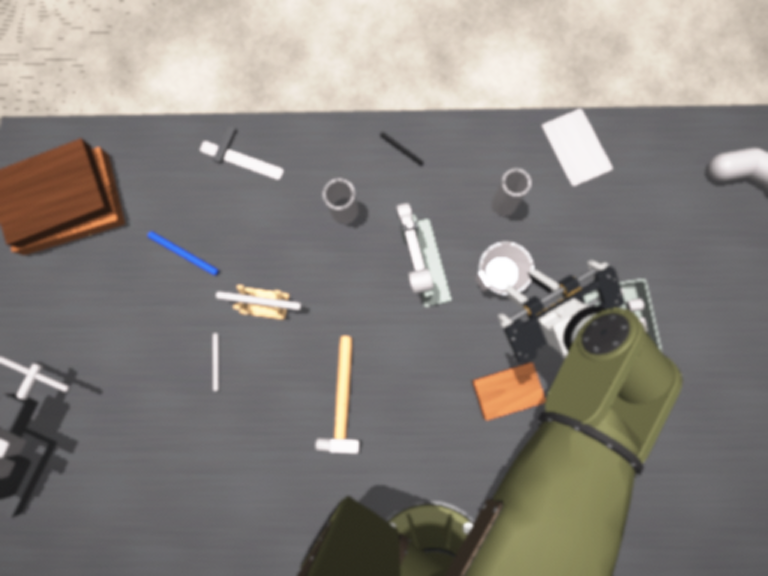

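View pics/s30b.png

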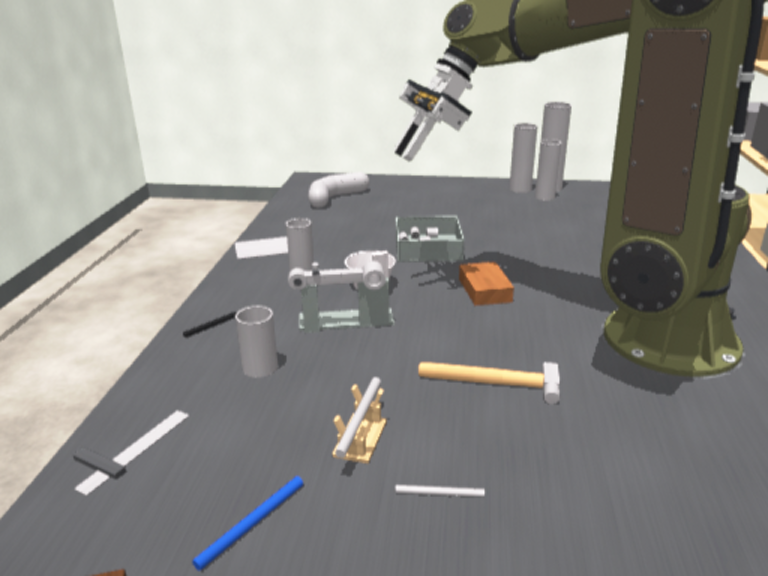

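The top and side views show the cup empty and upright on the bench, the drift in its rest, the bushings in the tray and the bystanders unmoved. I let the arm settle and hand in.

Emit:
play_rows --gripper '[36,36,36]' --offset '[[0,0,0],[0,0,0],[0,0,0]]' --turn '[[0,0,0],[0,0,0],[0,0,0]]'

```text
t: 45.65
tool_pos: [0.5334, -0.1398, 0.3064]
eef_rot: [0.38, 0.03, 0.706, -0.597]
force: [0.1, -0.4, 0.6]
width: 0.036
```

```bash
python3 -c "
from cell import robot
print(robot.get_state()['t'], robot.finish_job())"
```

```text
the job is handed in; nothing more can be done
45.65 None
```

The job is done and was handed in at 45.7 s, within the 72 s limit. I pushed the stuck bushing out into the cup with the drift and laid the drift back in its notches. I then poured all four bushings into the scrap tray and stood the empty cup upright on the bench.

**What went wrong on the way:** the first tipping attempt failed. The cup swivelled between the pads, slipped out and dropped a short way into the tray. It landed upright with all four bushings still inside. I regripped it there and poured by rolling about an axis square to the jaws.

**Last checks:**
- **Bushings:** the top view during the return showed all four in the tray, with the cup empty. In the final pictures the arm partly hid the tray, and I did not recount.
- **Cup:** it stands free and upright between the fixture and the tray.
- **Drift and bystanders:** the drift lies in its rest, and the tubes, block and hammer look unmoved.
- **Arm:** it was clear of everything and still. The contact forces I read stayed around 5 N.

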